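Swap the worn printhead hemmed in by ink cartridges

TASK

Replace the worn printhead in the carriage: first park the cyan and magenta cartridges that hem it in, each upright on the middle of the dock of its own colour, then move the worn printhead to the yellow scrap tray. Only then set the new printhead flat in the middle of the carriage, lengthwise as the old one was, and after that stand each cartridge back squarely in the very spot in the carriage that it came from. Keep the cartridges upright throughout and leave the bottle and the screwdriver where they are.

Things in the scene. Friction and masses are not known exactly. Their poses are not given: they have to be found in the camera images.
- carriage: fixed printer carriage, open shell 86 x 138 mm (own x, y): grey floor 6 mm above the table, inner space 78 x 130 mm, black end walls (+x, -x) 46 mm high, side walls (+y, -y) 20 mm high. White lines mark three bays along y: printhead bay at y = 0, cartridge bays at y = +41 and -41 mm. The printhead can only be gripped by its y sides, once both cartridges are out. Origin: centre of underside, on the table.
- cyan_cartridge: cyan ink cartridge, loose upright cyan block 56 x 28 x 70 mm (own x, y, z), black band round the foot, white panels on the broad +y and -y sides, black dot on top; 60 to 125 g. Origin: centre of the underside, z up. Starts in either outer bay of the carriage, within 2 mm of the bay's middle, its 56 mm side along the carriage's x.
- magenta_cartridge: magenta ink cartridge, loose upright magenta block 56 x 28 x 70 mm (own x, y, z), black band round the foot, white panels on the broad +y and -y sides, black dot on top; 60 to 125 g. Origin: centre of the underside, z up. Starts in either outer bay of the carriage, within 2 mm of the bay's middle, its 56 mm side along the carriage's x.
- worn_printhead: worn printhead, loose black block 60 x 34 x 34 mm (own x, y, z), its top blotched with dark magenta, brown and dark blue ink; 55 to 110 g. Origin: centre of the underside, z up. At the start it lies in the middle bay of the carriage, 60 mm side along the carriage's x, with about 10 mm between it and the cartridge on either side.
- new_printhead: new printhead, loose white block 60 x 34 x 34 mm (own x, y, z), four blue clips across its top and copper strips on its +y and -y sides; 55 to 110 g. Origin: centre of the underside, z up. At the start it lies on the table outside the carriage. Its two ends are alike.
- cyan_dock: fixed cyan dock: plate 92 x 56 mm (own x, y), flat top 8 mm above the table with a dark rubber pad in the middle, on which the cyan cartridge parks upright, 56 mm side along the dock's x. Raised end bars at x = -42 and +42 mm, tops 18 mm above the table, 76 mm clear between them; y sides open. Origin: centre of the underside, on the table.
- magenta_dock: fixed magenta dock: plate 92 x 56 mm (own x, y), flat top 8 mm above the table with a dark rubber pad in the middle, on which the magenta cartridge parks upright, 56 mm side along the dock's x. Raised end bars at x = -42 and +42 mm, tops 18 mm above the table, 76 mm clear between them; y sides open. Origin: centre of the underside, on the table.
- scrap_tray: yellow scrap tray, fixed open box 100 x 100 mm outside, walls 3 mm thick and 22 mm high, inner floor about 3 mm above the table. Origin: centre of the underside, on the table.
- cleaner_bottle: bystander: white round bottle with a green cap, 52 mm across, 120 mm tall, loose, standing beyond the carriage. Origin: centre of the underside. Leave it alone.
- screwdriver: bystander: screwdriver with an orange handle, 170 mm long (own x, tip to +x), lying loose on the table between the robot and the carriage, under 35 mm high. Leave it alone.

How it is judged (in metres and radians):
On the way, in this order (a step that is already met when the one before it is completed fails the run):
1. both cartridges stand parked, each on the dock of its own colour, the worn printhead still in the carriage (horizontal distance between cyan_cartridge and cyan_dock below 0.015 m and z of cyan_cartridge in the frame of cyan_dock between 0.003 and 0.013 m and angle between each of cyan_cartridge, magenta_cartridge's own z axis and vertical below 0.1 rad and linear speed of each of cyan_cartridge, magenta_cartridge below 0.03 m/s and horizontal distance between magenta_cartridge and magenta_dock below 0.015 m and z of magenta_cartridge in the frame of magenta_dock between 0.003 and 0.013 m and distance of worn_printhead from where it was at the start of the episode below 0.03 m), for 0.2 s.
2. the worn printhead lies in the scrap tray, both cartridges still parked, the new printhead not yet in the carriage (x of worn_printhead in the frame of scrap_tray between -0.047 and 0.047 m and y of worn_printhead in the frame of scrap_tray between -0.047 and 0.047 m and z of worn_printhead in the frame of scrap_tray between -0.002 and 0.025 m and linear speed of each of worn_printhead, cyan_cartridge, magenta_cartridge below 0.03 m/s and horizontal distance between cyan_cartridge and cyan_dock below 0.015 m and z of cyan_cartridge in the frame of cyan_dock between 0.003 and 0.013 m and angle between each of cyan_cartridge, magenta_cartridge's own z axis and vertical below 0.1 rad and horizontal distance between magenta_cartridge and magenta_dock below 0.015 m and z of magenta_cartridge in the frame of magenta_dock between 0.003 and 0.013 m and horizontal distance between new_printhead and carriage above 0.09 m), for 0.2 s.
3. the new printhead is set in the middle of the carriage, both cartridges still parked (x of new_printhead in the frame of carriage between -0.012 and 0.012 m and y of new_printhead in the frame of carriage between -0.01 and 0.01 m and z of new_printhead in the frame of carriage between 0.002 and 0.011 m and angle between the x axis of new_printhead and the x axis of carriage, either way round below 0.2 rad and angle between each of new_printhead, cyan_cartridge, magenta_cartridge's own z axis and vertical below 0.1 rad and linear speed of each of new_printhead, cyan_cartridge, magenta_cartridge below 0.03 m/s and horizontal distance between cyan_cartridge and cyan_dock below 0.015 m and z of cyan_cartridge in the frame of cyan_dock between 0.003 and 0.013 m and horizontal distance between magenta_cartridge and magenta_dock below 0.015 m and z of magenta_cartridge in the frame of magenta_dock between 0.003 and 0.013 m), for 0.2 s.
At the end, for the whole second after the job is handed in: Cartridges upright within 12 mm of their starts, new printhead flat on the carriage floor within 12 mm (x) and 10 mm (y) of its middle, these three within 0.2 rad of the carriage's direction; worn printhead in the scrap tray, its centre within the walls; all at rest and released (distance of each of cyan_cartridge, magenta_cartridge from where it was at the start of the episode below 0.012 m and angle between the x axis of each of cyan_cartridge, magenta_cartridge, new_printhead and the x axis of carriage, either way round below 0.2 rad and angle between each of cyan_cartridge, magenta_cartridge, new_printhead's own z axis and vertical below 0.1 rad and linear speed of each of cyan_cartridge, magenta_cartridge below 0.02 m/s and x of new_printhead in the frame of carriage between -0.012 and 0.012 m and y of new_printhead in the frame of carriage between -0.01 and 0.01 m and z of new_printhead in the frame of carriage between 0.002 and 0.011 m and linear speed of each of new_printhead, worn_printhead below 0.03 m/s and x of worn_printhead in the frame of scrap_tray between -0.047 and 0.047 m and y of worn_printhead in the frame of scrap_tray between -0.047 and 0.047 m and z of worn_printhead in the frame of scrap_tray between -0.002 and 0.025 m and contact force between the fingers and cyan_cartridge below 0.5 N and contact force between the fingers and magenta_cartridge below 0.5 N and contact force between the fingers and worn_printhead below 0.5 N and contact force between the fingers and new_printhead below 0.5 N); the robot touches nothing.
It fails at once if the cyan cartridge is tipped by more than about 25 degrees (angle between cyan_cartridge's own z axis and vertical above 0.45 rad).
It fails at once if the magenta cartridge is tipped by more than about 25 degrees (angle between magenta_cartridge's own z axis and vertical above 0.45 rad).
It fails at once if the bottle is moved by more than 25 mm (distance of cleaner_bottle from where it was at the start of the episode above 0.025 m).
It fails at once if the screwdriver is moved by more than 25 mm (distance of screwdriver from where it was at the start of the episode above 0.025 m).
It also fails if it takes over 136 s, if anything falls off the work surface, if the arm or the gripper's body presses on something with over 40 N, if the wrist force passes 120 N, or if a joint passes its speed limit or range.

ROBOT

A 6-joint arm with a two-finger parallel gripper is mounted at the origin on the work surface. World frame = base frame: x ahead of the robot, y to its left, z up, the work surface at z = 0. Lengths are in mm, angles in rad, forces in N, time in s.
With the tool pointing down it reaches from about 275 to 1000 mm from the base axis. Payload 8.4 kg.
Tool frame: the origin (TCP) lies on the centre line of the jaws, within the pads' length; the fingertips stand 22 mm ahead of it and the grasp point (between the pads) lies 3 mm ahead of it; z points along the fingers, x is the direction in which the jaws open and shut, and the axes are right-handed (so a half turn about z gives the same grasp; the last joint's range is limited). The gripper opens to 85 mm and grips with 20 to 120 N. Pads are 22 mm wide; open, the fingers measure 114 mm over their backs; the gripper's body (76 mm by 85 mm) begins 54 mm behind the grasp point. The pads swing forward as they close: fully open they stand 13 mm farther back than shut.
Start: joints at [-1.289, 0.353, 1.633, -0, 1.155, -0.002], TCP at [175.002, -600.002, 253.281] pointing down, gripper open.
Joint ranges: [-2.63, 2.63], [-0.92, 2.1], [0.06, 2.66], [-1.3, 4.44], [0, 2.69], [-3.02, 3.02]. Speed limits (rad/s): [2.22, 2.22, 2.79, 3.14, 3.14, 3.14].

INTERFACE

Orientations are given as [roll, pitch, yaw] about the fixed x, y, z axes, in that order (R = Rz(yaw) Ry(pitch) Rx(roll)).
In Python, from rig import status, viewer, job gives the robot as it stands.
- The arm moves only by the tool send_rows, never from a script. Its argument "plan" is a list of rows, each a list of 3 entries, a list of its own where there are three numbers: the shift along the tool's x, y, z in m, then the turn, a rotation vector about the tool's x, y, z in rad, then the opening, from -1 (shut) to 1 (fully open). In form: [[[x, y, z], [rx, ry, rz], jaw], ...]. A call has exactly 5 rows; each row is the pose to reach, as a shift and turn from the pose measured when the call began, along the tool's axes at that moment; what a row does not reach only later rows make up. A row lasts 1/12 s, in which the tool goes at most 41.7 mm and 7.16 degrees, less where a joint would pass 70% of its speed; a pose out of reach is approached as far as the arm can. A call with a gripper value outside its range is refused whole. The fingers move at their own pace and stop on an object; "squeeze" is the grip in N (left out, the last holds). Time passes only in rows, so rows that repeat a pose let the fingers close, or fill a call up. It gives the time, the measured TCP pose, the force and the opening at its end, in the units of the state.
- status.sense(): the state, without advancing time (a new reading comes with each control period).
- viewer.grab_frame(name): name is "scene" or "top" or "wrist"; returns the picture (400x640x3 uint8, red, green, blue); there is no depth.
- viewer.camera_params(name): a dict with "intrinsics" (3x3 intrinsics, pixels), "xyz" and "orientation" of the camera in the world. Camera axes: x right, y down, z forward; pixel columns grow to the right and rows downward; lengths in mm; the calibration is good to about 2 mm. The wrist camera is an equidistant fisheye: a pixel r from the principal point sees the ray r / f radians off the axis. A picture is of the moment at which its call begins: read the wrist's pose just before it. camera_params takes no time and is no camera call; for the wrist camera it gives the pose at the moment of the call.
- job.sign_off(): hands the job in, once; it reports no verdict.
Trained networks look in the newest picture that a camera, given by its name, has taken for a name from the list of things; names that differ only in an ending like _2 or _b are one class to them, and where a whole thing is asked for, a point or a joint stands for the part that bears it (a point fixed in the world has none). Each returns a list of dicts, best first, with "p" (0 to 1); they miss things now and then, are a little off and sometimes report something else, mostly with a low value. They report only what shows in the picture. A call takes as long as a camera call.
- viewer.cut_out(label, camera): "mask" (400x640 bool, what is visible of it) and "extent" ([left, top, width, height] in pixels, round what is visible of it).
The state is a dict: "clock": time; "qpos": joint angles; "qvel": joint speeds; "joint_efforts": joint torques, N m; "eef_pos": TCP position; "tcp_rot": TCP orientation; "contact_force": force on the tool from outside, world axes, zero at the start; "wrist_torque": the same for the moment, N m; "opening": opening from 0.0 (shut) to 1.0 (fully open).
Only numpy, scipy, OpenCV 4.12 (cv2) and the standard library are available. Lean on these libraries where they do the work, as an engineer would, in place of code of your own. Each camera call takes 0.05 s, during which the arm holds its last target.

## Working session

There is one attempt and no reset: what is moved stays moved. The work goes in short steps, Python scripts to look and compute and a tool call to move; the robot and the scene stay as the last step left them, time stands still between calls to the robot, and variables do not carry over. Pictures are saved under pics/ and viewed, and the job is handed in when it is done.

Besides the shell and the picture viewer there is one more tool, called after "Request:" by a JSON object that holds its "name" and its "arguments". send_rows: Moves the arm, as the interface text tells. Its arguments: {"type":"object","properties":{"plan":{"type":"array"},"squeeze":{"type":"number"}},"required":["plan"]}

```bash
ls; mkdir -p pics
python3 - <<'E'
from rig import status, viewer, job
import cv2
print(status.sense())
for n in ["scene","top","wrist"]:
    p=viewer.camera_params(n); print(n,p)
    cv2.imwrite(f"pics/a_{n}.png",viewer.grab_frame(n)[:,:,::-1])
E
```

```text
pics
{'clock': 0.0, 'qpos': array([-1.28939004e+00,  3.53666457e-01,  1.63415875e+00, -2.27544135e-05,
        1.15520087e+00, -2.40062978e-03]), 'qvel': array([ 0.00074683,  0.0010495 ,  0.00021155,  0.00042362, -0.00046716,
        0.00011255]), 'joint_efforts': array([-1.70091200e-03, -6.05250192e+01, -3.42062402e+01, -1.83709149e-04,
        9.20270715e-03,  2.61493184e-06]), 'eef_pos': array([ 174.87293107, -599.55705267,  252.53969594]), 'tcp_rot': array([ 3.14157529e+00,  1.43346668e-03, -1.28698022e+00]), 'contact_force': array([ 0.30502479, -0.43969474, -0.65756228]), 'wrist_torque': array([ 0.03616729, -0.04564962, -0.03187255]), 'opening': 1.0012985070507159}
scene {'intrinsics': array([[418.57168676,   0.        , 324.87810379],
       [  0.        , 418.57168676, 200.53660787],
       [  0.        ,   0.        ,   1.        ]]), 'xyz': array([1184.54294977, -578.47908287,  698.32649999]), 'orientation': array([-2.25255105, -0.01079542,  0.8165158 ])}
top {'intrinsics': array([[369.12506005,   0.        , 317.34694129],
       [  0.        , 369.12506005, 200.80712879],
       [  0.        ,   0.        ,   1.        ]]), 'xyz': array([466.30379778, -17.0033185 , 841.48152342]), 'orientation': array([-2.9624775 ,  0.03206777, -1.58450376])}
wrist {'intrinsics': array([[309.70691629,   0.        , 316.08804285],
       [  0.        , 309.70691629, 193.7964688 ],
       [  0.        ,   0.        ,   1.        ]]), 'xyz': array([ 251.35063291, -577.52522542,  374.05423666]), 'orientation': array([ 2.83038550e+00,  1.51319479e-03, -1.28740852e+00])}
```

View pics/a_top.png

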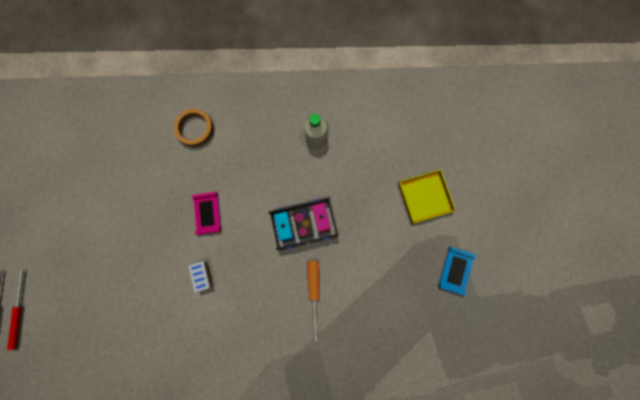

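View pics/a_scene.png

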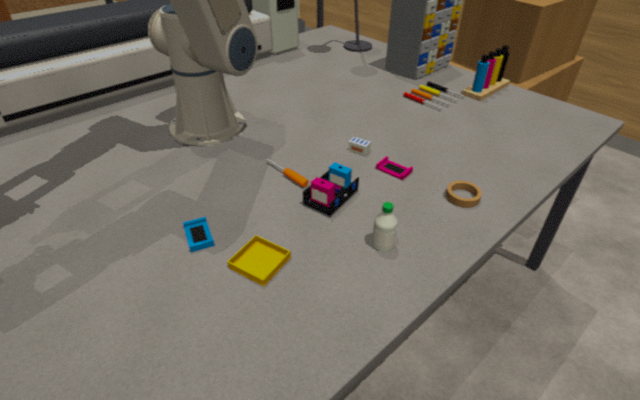

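View pics/a_wrist.png

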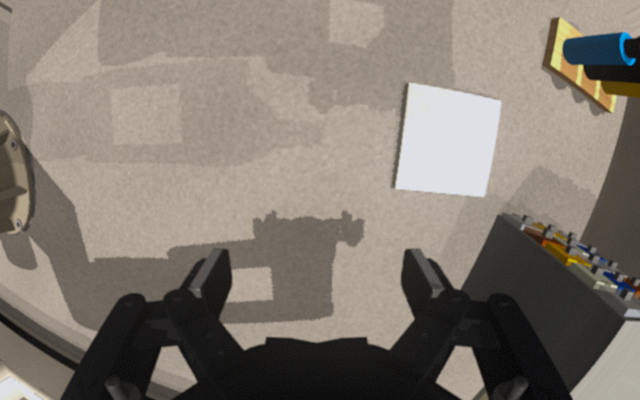

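```bash
cat > h.py <<'E'
from rig import status, viewer, job
import numpy as np, cv2
from scipy.spatial.transform import Rotation as Rn
from scipy.optimize import minimize
def cam(n):
    p=viewer.camera_params(n); return dict(n=n,K=p["intrinsics"],t=np.array(p["xyz"]),R=Rn.from_euler('xyz',p["orientation"]).as_matrix())
def proj(c,P):
    d=(np.atleast_2d(P)-c['t'])@c['R']; K=c['K']
    if c['n']=='wrist':
        r=np.hypot(d[:,0],d[:,1])+1e-12; th=np.arctan2(r,d[:,2])
        u=d[:,:2]/r[:,None]*th[:,None]
    else: u=d[:,:2]/d[:,2:]
    return u*[K[0,0],K[1,1]]+[K[0,2],K[1,2]]
def unproj(c,px,z):
    K=c['K']; u=(np.atleast_2d(px)-[K[0,2],K[1,2]])/[K[0,0],K[1,1]]
    if c['n']=='wrist':
        th=np.hypot(u[:,0],u[:,1])+1e-12; d=np.c_[u/th[:,None]*np.sin(th)[:,None],np.cos(th)]
    else: d=np.c_[u,np.ones(len(u))]
    w=d@c['R'].T; s=(z-c['t'][2])/w[:,2]
    return c['t']+w*s[:,None]
def box(p,dims,z0=0):
    L,W,H=dims; n=6
    e=np.linspace(-.5,.5,n)
    pts=[]
    for z in (z0,z0+H):
        for a in e:
            pts+= [(a*L,-W/2,z),(a*L,W/2,z),(-L/2,a*W,z),(L/2,a*W,z)]
    pts=np.array(pts); c,s=np.cos(p[2]),np.sin(p[2])
    return np.c_[p[0]+c*pts[:,0]-s*pts[:,1],p[1]+s*pts[:,0]+c*pts[:,1],pts[:,2]]
def fit(c,mask,dims,z0=0,yaw0=None,span=None):
    m=mask.astype(np.uint8)
    cnt=max(cv2.findContours(m,cv2.RETR_EXTERNAL,cv2.CHAIN_APPROX_NONE)[0],key=cv2.contourArea)
    g=unproj(c,cnt[:,0,:].astype(float),z0+dims[2]/2)[:,:2]
    (cx,cy),(w,h),a=cv2.minAreaRect(g.astype(np.float32))
    ang=np.radians(a)+(0 if w>h else np.pi/2)
    S=8
    x0,y0=cnt[:,0,:].min(0)-15; x1,y1=cnt[:,0,:].max(0)+15
    crop=m[max(y0,0):y1+1,max(x0,0):x1+1]; ox,oy=max(x0,0),max(y0,0)
    big=cv2.resize(crop*255,None,fx=S,fy=S,interpolation=cv2.INTER_LINEAR)>127
    def cost(p):
        q=(proj(c,box(p,dims,z0))-[ox,oy]+.5)*S
        hull=cv2.convexHull(q.astype(np.float32)).astype(np.int32)
        r=np.zeros(big.shape,np.uint8); cv2.fillConvexPoly(r,hull,1)
        return 1-(big&(r>0)).sum()/max(1,(big|(r>0)).sum())
    best=None
    for y in ([ang,ang+np.pi/2] if yaw0 is None else [yaw0]):
        s0=np.array([cx,cy,y])
        r=minimize(cost,s0,method='Nelder-Mead',options=dict(initial_simplex=s0+np.array([[0,0,0],[8,0,0],[0,8,0],[0,0,.15]]),xatol=.02,fatol=1e-5))
        if best is None or r.fun<best.fun: best=r
    x=best.x; x[2]=(x[2]+np.pi/2)%np.pi-np.pi/2
    return x,1-best.fun
DIM=dict(carriage=(86,138,46),cyan_cartridge=(56,28,70),magenta_cartridge=(56,28,70),worn_printhead=(60,34,34),new_printhead=(60,34,34),cyan_dock=(92,56,18),magenta_dock=(92,56,18),scrap_tray=(100,100,22),cleaner_bottle=(52,52,120),screwdriver=(170,30,30))
def shot(n,name):
    c=cam(n); im=viewer.grab_frame(n); cv2.imwrite(f"pics/{name}.png",im[:,:,::-1]); return c,im
def rel(target,yaw):
    "tool-frame shift (m) & turn to reach TCP target, pointing down at yaw"
    s=status.sense(); R=Rn.from_euler('xyz',s['tcp_rot']); 
    Rt=Rn.from_euler('xyz',[np.pi,0,yaw])
    d=R.inv().apply(np.array(target)-s['eef_pos'])/1000
    return d, (R.inv()*Rt).as_rotvec(), s
E
python3 - <<'E'
from h import *
for n in ["top","scene"]:
    c,im=shot(n,f"b_{n}")
    M={}
    for k in DIM:
        r=viewer.cut_out(k,n)
        if not r: print(n,k,"none"); continue
        M[k]=r[0]["mask"]; np.save(f"m_{n}_{k}.npy",M[k]); z0=6 if k in("cyan_cartridge","magenta_cartridge","worn_printhead") else 0
        x,q=fit(c,M[k],DIM[k],z0); print(n,k,round(float(r[0]["p"]),2),r[0]["extent"],x.round(3),round(q,3))
    if "carriage" in M:
        u=M["carriage"].copy()
        print("carr only", fit(c,u,DIM["carriage"],0)[0].round(2))
E
```

```text
top carriage 0.85 [267.6, 195.9, 69.1, 54.0] [5.64204e+02 3.90760e+01 2.11000e-01] 0.403
top cyan_cartridge 0.78 [273.6, 213.7, 23.1, 25.9] [5.54853e+02 7.90320e+01 2.09000e-01] 0.95
top magenta_cartridge 0.92 [313.2, 202.1, 17.1, 30.1] [ 5.72869e+02 -8.25000e-01  2.22000e-01] 0.924
top worn_printhead 0.86 [294.6, 209.6, 21.1, 33.1] [5.63845e+02 3.98170e+01 2.38000e-01] 0.894
top new_printhead 0.76 [191.9, 261.0, 23.0, 29.6] [4.52286e+02 2.67296e+02 2.72000e-01] 0.965
top cyan_dock 0.83 [439.3, 246.0, 36.9, 51.5] [ 4.57173e+02 -2.95027e+02 -3.42000e-01] 0.936
top magenta_dock 0.89 [192.0, 191.6, 30.0, 47.3] [5.94759e+02 2.61823e+02 1.24000e-01] 0.924
top scrap_tray 0.69 [398.3, 170.1, 55.2, 54.7] [ 623.311 -239.267   -1.279] 0.964
top cleaner_bottle 0.92 [304.5, 112.1, 24.6, 35.6] [7.58224e+02 8.25300e+00 1.56000e-01] 0.619
top screwdriver 0.91 [307.6, 261.0, 16.4, 80.0] [ 4.84326e+02  1.72790e+01 -1.30000e-02] 0.569
carr only [5.642e+02 3.908e+01 2.100e-01]
scene carriage 0.86 [306.1, 169.0, 52.8, 48.9] [5.64565e+02 3.32340e+01 2.14000e-01] 0.438
scene cyan_cartridge 0.63 [328.4, 164.4, 23.4, 24.3] [5.36679e+02 9.29250e+01 1.37000e-01] 0.707
scene magenta_cartridge 0.94 [309.6, 176.0, 25.8, 32.8] [ 5.68854e+02 -3.13600e+00  5.70000e-02] 0.846
scene worn_printhead 0.53 [335.7, 187.2, 12.1, 10.6] [551.085  69.755  -0.792] 0.24
scene new_printhead 0.71 [225.5, 235.2, 66.8, 51.9] [ 6.44236e+02 -2.67313e+02  3.99000e-01] 0.361
scene cyan_dock 0.83 [181.9, 216.8, 32.3, 32.5] [ 4.57187e+02 -2.99593e+02 -3.40000e-01] 0.925
scene magenta_dock 0.57 [373.6, 156.4, 39.6, 24.5] [5.94063e+02 2.60418e+02 1.21000e-01] 0.84
scene scrap_tray 0.86 [224.0, 237.9, 69.1, 47.3] [ 623.479 -242.563   -1.297] 0.963
scene cleaner_bottle 0.79 [370.9, 200.8, 28.7, 48.9] [767.995   6.6    -0.926] 0.696
scene screwdriver 0.73 [266.1, 161.1, 44.1, 27.5] [ 3.9951e+02  2.2538e+01 -1.3200e-01] 0.418
carr only [5.6456e+02 3.3230e+01 2.1000e-01]
```

Run:
```python
from h import *
d,r,s=rel([572.9,-1,200],0.213-np.pi/2); print(d.round(4),r.round(3))
```

```text
[-0.4637 -0.5497  0.0533] [-0.    -0.     0.071]
```

Request:
{"name": "send_rows", "arguments": {"plan": [[[-0.026,-0.031,0],[0,0,0.03],1],[[-0.052,-0.062,0],[0,0,0.071],1],[[-0.078,-0.093,0],[0,0,0.071],1],[[-0.104,-0.124,0],[0,0,0.071],1],[[-0.13,-0.155,0],[0,0,0.071],1]]}}

```text
clock: 1.67
eef_pos: [288.0, -430.2, 253.3]
tcp_rot: [-3.141, -0.0, -1.359]
contact_force: [1.2, -0.2, -0.3]
opening: 1.0
```

Run:
```python
from h import *
d,r,s=rel([572.9,-1,200],0.213-np.pi/2); print(d.round(4),r.round(3),s['clock'])
```

```text
[-0.3596 -0.3689  0.0533] [-0.    -0.    -0.001] 1.6667
```

Request:
{"name": "send_rows", "arguments": {"plan": [[[-0.028,-0.029,0],[0,0,0],1],[[-0.056,-0.058,0],[0,0,0],1],[[-0.084,-0.087,0],[0,0,0],1],[[-0.112,-0.116,0],[0,0,0],1],[[-0.14,-0.145,0],[0,0,0],1]]}}

```text
clock: 2.08
eef_pos: [401.0, -261.1, 253.7]
tcp_rot: [-3.141, -0.001, -1.359]
contact_force: [0.6, -0.3, 0.5]
opening: 1.0
```

Request:
{"name": "send_rows", "arguments": {"plan": [[[-0.028,-0.029,0],[0,0,0],1],[[-0.056,-0.058,0],[0,0,0],1],[[-0.084,-0.087,0],[0,0,0],1],[[-0.112,-0.116,0],[0,0,0],1],[[-0.14,-0.145,0],[0,0,0],1]]}}

```text
clock: 2.5
eef_pos: [514.2, -91.8, 253.9]
tcp_rot: [-3.14, -0.001, -1.359]
contact_force: [1.4, -1.0, -0.4]
opening: 0.999
```

Run:
```python
from h import *
d,r,s=rel([572.9,-1,200],0.213-np.pi/2); print(d.round(4),r.round(3),s['clock'],s['eef_pos'])
```

```text
[-0.0765 -0.0765  0.054 ] [-0.001 -0.001 -0.001] 2.5 [514.1633019  -91.80131532 253.94506711]
```

Request:
{"name": "send_rows", "arguments": {"plan": [[[-0.025,-0.025,0.01],[0,0,0],0.2],[[-0.05,-0.05,0.02],[0,0,0],0.2],[[-0.0765,-0.0765,0.04],[0,0,0],0.2],[[-0.0765,-0.0765,0.054],[0,0,0],0.2],[[-0.0765,-0.0765,0.054],[0,0,0],0.2]]}}

```text
clock: 2.92
eef_pos: [572.0, 0.9, 197.0]
tcp_rot: [3.139, -0.0, -1.356]
contact_force: [-1.9, -0.8, -0.6]
opening: 0.601
```

```bash
cat > look.py <<'E'
from h import *
import sys
def look(name,keys,n="wrist"):
    c,im=shot(n,name)
    for k,z0,d in keys:
        r=viewer.cut_out(k,n)
        if not r: print(k,"none"); continue
        x,q=fit(c,r[0]["mask"],d or DIM[k],z0); print(k,round(float(r[0]["p"]),2),r[0]["extent"],x.round(3),round(q,3))
    s=status.sense(); print(s['clock'],s['eef_pos'],s['tcp_rot'],s['opening'])
E
python3 - <<'E'
from look import *
look("w1",[("magenta_cartridge",6,None),("cyan_cartridge",6,None),("carriage",0,None),("screwdriver",0,None)])
E
```

```text
magenta_cartridge 0.7 [300.4, 148.3, 40.0, 75.1] [ 5.73062e+02 -1.68700e+00  2.36000e-01] 0.969
cyan_cartridge 0.9 [203.9, 150.4, 55.7, 75.8] [5.54565e+02 7.80630e+01 1.97000e-01] 0.943
carriage 0.64 [199.9, 131.7, 148.3, 94.6] [5.63675e+02 3.90790e+01 2.20000e-01] 0.325
screwdriver 0.75 [262.3, 245.5, 31.2, 92.9] [4.9000e+02 2.0724e+01 8.2000e-02] 0.573
3.1667 [573.09661021  -1.91061718 201.16269376] [-3.13889372e+00 -1.60684516e-03 -1.35984206e+00] 0.5954604780229337
```

View pics/w1.png

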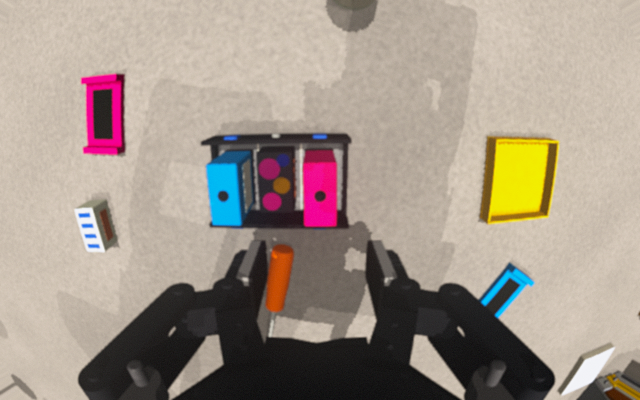

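Request:
{"name": "send_rows", "arguments": {"plan": [[[0,0,0.035],[0,0,0],0.2],[[0,0,0.07],[0,0,0],0.2],[[0,0,0.105],[0,0,0],0.2],[[0,0,0.125],[0,0,0],0.2],[[0,0,0.133],[0,0,0],0.2]], "squeeze": 40}}

```text
clock: 3.58
eef_pos: [571.9, -3.0, 66.2]
tcp_rot: [3.141, -0.001, -1.361]
contact_force: [-1.0, -1.0, 0.1]
opening: 0.598
```

Request:
{"name": "send_rows", "arguments": {"plan": [[[0,0,0],[0,0,0],-0.2],[[0,0,0],[0,0,0],-0.4],[[0,0,0],[0,0,0],-0.6],[[0,0,0],[0,0,0],-0.7],[[0,0,0],[0,0,0],-0.7]]}}

```text
clock: 4.0
eef_pos: [572.8, -3.1, 67.6]
tcp_rot: [-3.14, -0.001, -1.361]
contact_force: [0.4, -0.2, -0.9]
opening: 0.319
```

Run:
```python
from look import *
look("w2",[("magenta_cartridge",6,None),("cyan_cartridge",6,None)])
s=status.sense();print(s['contact_force'])
```

```text
magenta_cartridge 0.89 [277.6, 184.3, 73.9, 146.9] [ 5.72347e+02 -3.10900e+00  2.07000e-01] 0.973
cyan_cartridge 0.66 [111.9, 182.9, 105.5, 137.2] [5.53997e+02 7.96200e+01 1.23000e-01] 0.865
4.15 [572.32080216  -2.97387478  66.93303941] [-3.14070425e+00 -1.25928130e-03 -1.36123500e+00] 0.32123869306877934
[-0.64574756 -0.15455587  5.78573973]
```

View pics/w2.png

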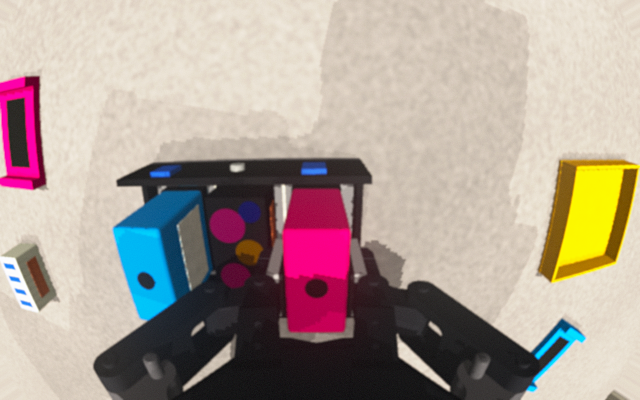

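Request:
{"name": "send_rows", "arguments": {"plan": [[[0,0,-0.01],[0,0,0],-0.75],[[0,0,-0.035],[0,0,0],-0.75],[[0,0,-0.065],[0,0,0],-0.75],[[0,0,-0.09],[0,0,0],-0.75],[[0,0,-0.105],[0,0,0],-0.75]]}}

```text
clock: 4.57
eef_pos: [573.3, -2.8, 175.6]
tcp_rot: [-3.137, -0.002, -1.361]
contact_force: [-0.1, 0.1, -1.3]
opening: 0.322
```

Run:
```python
from h import *
d,r,s=rel([594.4,261.2,170],0.123-np.pi/2); print(d.round(4),r.round(3),s['clock'],s['opening'],s['contact_force'])
```

```text
[-0.2538 -0.0755  0.0054] [-0.004 -0.002  0.087] 4.5667 0.32206712323287146 [-0.14134738  0.09504288 -1.27535401]
```

Request:
{"name": "send_rows", "arguments": {"plan": [[[-0.015,-0.005,0],[0,0,0.01],-0.75],[[-0.045,-0.015,0],[0,0,0.03],-0.75],[[-0.08,-0.025,0],[0,0,0.05],-0.75],[[-0.115,-0.035,0],[0,0,0.07],-0.75],[[-0.15,-0.045,0],[0,0,0.087],-0.75]]}}

```text
clock: 4.98
eef_pos: [586.1, 154.7, 176.6]
tcp_rot: [-3.136, -0.001, -1.45]
contact_force: [0.8, 0.8, -0.3]
opening: 0.319
```

Run:
```python
from h import *
d,r,s=rel([594.4,261.2,170],0.123-np.pi/2); print(d.round(4),r.round(3),s['clock'],s['opening'],s['contact_force'])
```

```text
[-0.1047 -0.021   0.0066] [-0.005 -0.001 -0.002] 4.9833 0.31925360709232503 [ 0.81770561  0.84857827 -0.29609352]
```

Request:
{"name": "send_rows", "arguments": {"plan": [[[-0.035,-0.007,0],[0,0,0],-0.75],[[-0.07,-0.014,0],[0,0,0],-0.75],[[-0.09,-0.018,0],[-0.003,0,0],-0.75],[[-0.1,-0.02,0],[-0.003,0,0],-0.75],[[-0.105,-0.021,0],[-0.003,0,0],-0.75]]}}

```text
clock: 5.4
eef_pos: [594.2, 262.9, 177.0]
tcp_rot: [-3.139, -0.001, -1.448]
contact_force: [-0.7, -0.9, -0.5]
opening: 0.323
```

Run:
```python
from look import *
look("w3",[("magenta_cartridge",115,None),("magenta_dock",0,None)])
look("t3",[("magenta_dock",0,None)],"top")
```

```text
magenta_cartridge 0.79 [280.4, 184.5, 72.2, 146.0] [5.93830e+02 2.62937e+02 1.23000e-01] 0.965
magenta_dock 0.91 [284.8, 133.5, 62.3, 70.4] [6.40564e+02 2.69035e+02 1.40000e-01] 0.717
5.55 [594.09795149 260.53228885 176.63106564] [-3.13967565e+00 -2.07758059e-03 -1.44994218e+00] 0.32435677956960857
magenta_dock 0.85 [193.6, 191.9, 27.4, 44.5] [5.94723e+02 2.61091e+02 1.29000e-01] 0.845
5.65 [594.19637976 260.02522798 176.58544657] [-3.13973695e+00 -1.97924687e-03 -1.45089908e+00] 0.31968416765444907
```

View pics/w3.png

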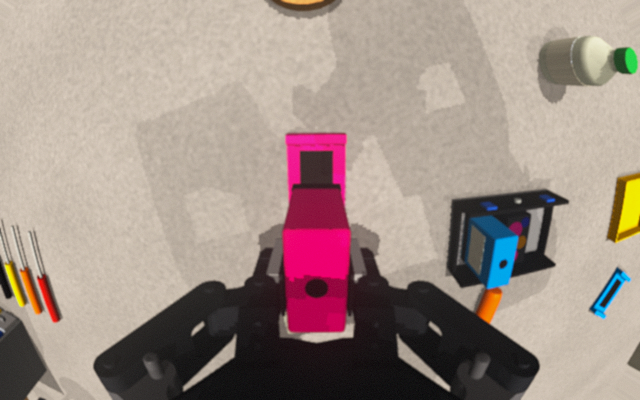

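Request:
{"name": "send_rows", "arguments": {"plan": [[[-0.001,0,0.015],[0,0,0],-0.75],[[-0.001,0,0.045],[0,0,0],-0.75],[[-0.001,0,0.075],[0,0,0],-0.75],[[-0.001,0,0.095],[0,0,0],-0.75],[[-0.001,0,0.103],[0,0,0],-0.75]]}}

```text
clock: 6.07
eef_pos: [592.6, 258.6, 70.5]
tcp_rot: [3.139, -0.003, -1.453]
contact_force: [-1.0, -0.5, -1.0]
opening: 0.323
```

Request:
{"name": "send_rows", "arguments": {"plan": [[[0,0,0.001],[0,0,0],-0.75],[[0,0,0.002],[0,0,0],-0.75],[[0,0,0.003],[0,0,0],-0.75],[[0,0,0.003],[0,0,0],-0.75],[[0,0,0.003],[0,0,0],-0.75]]}}

```text
clock: 6.48
eef_pos: [593.3, 258.3, 69.0]
tcp_rot: [3.14, -0.003, -1.453]
contact_force: [-1.8, -2.2, 6.0]
opening: 0.32
```

Run:
```python
from look import *
look("w4",[("magenta_cartridge",8,None),("magenta_dock",0,None)])
s=status.sense();print(s['contact_force'])
```

```text
magenta_cartridge 0.56 [279.4, 180.7, 72.4, 153.6] [5.93461e+02 2.58601e+02 1.15000e-01] 0.973
magenta_dock 0.94 [258.6, 146.1, 96.5, 100.3] [610.378 284.523  -1.458] 0.441
6.6333 [593.29859432 258.28658818  69.0142808 ] [ 3.14044775 -0.00353431 -1.45264227] 0.32496633910758144
[-2.27323749 -3.37224716  6.12965941]
```

View pics/w4.png

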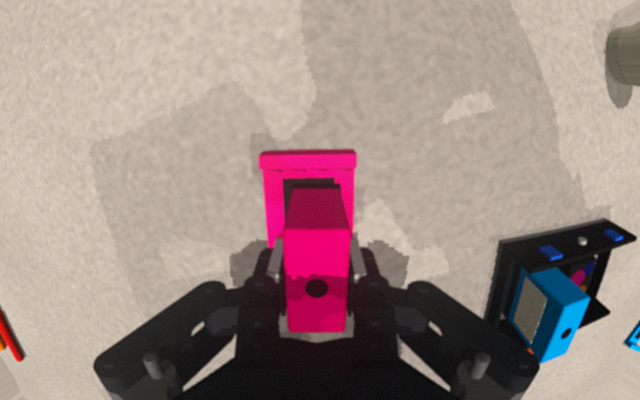

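Request:
{"name": "send_rows", "arguments": {"plan": [[[0,0,0],[0,0,0],-0.3],[[0,0,0],[0,0,0],-0.1],[[0,0,0],[0,0,0],0.1],[[0,0,0],[0,0,0],0.2],[[0,0,0],[0,0,0],0.2]]}}

```text
clock: 7.05
eef_pos: [593.3, 258.3, 69.0]
tcp_rot: [3.14, -0.004, -1.453]
contact_force: [-0.1, 0.0, -0.4]
opening: 0.598
```

Request:
{"name": "send_rows", "arguments": {"plan": [[[0,0,-0.02],[0,0,0],0.2],[[0,0,-0.055],[0,0,0],0.2],[[0,0,-0.09],[0,0,0],0.2],[[0,0,-0.11],[0,0,0],0.2],[[0,0,-0.11],[0,0,0],0.2]]}}

```text
clock: 7.47
eef_pos: [596.0, 259.9, 184.2]
tcp_rot: [-3.135, -0.001, -1.453]
contact_force: [0.8, 0.8, 0.3]
opening: 0.6
```

Run:
```python
from look import *
look("w5",[("magenta_cartridge",8,None),("cyan_cartridge",6,None)])
look("t5",[("magenta_cartridge",8,None),("cyan_cartridge",6,None)],"top")
d,r,s=rel([554.6,78.5,180],0.213-np.pi/2); print(d.round(4),r.round(3),s['clock'],s['opening'],s['contact_force'])
```

```text
magenta_cartridge 0.86 [297.3, 157.7, 41.6, 78.4] [5.93837e+02 2.58582e+02 1.37000e-01] 0.944
cyan_cartridge none
7.6167 [592.87853413 258.55653031 178.36151561] [ 3.1396992  -0.0037463  -1.45254128] 0.597888918040078
magenta_cartridge 0.68 [192.3, 198.0, 22.9, 26.0] [5.91756e+02 2.58910e+02 1.09000e-01] 0.758
cyan_cartridge 0.9 [273.8, 212.0, 23.3, 26.1] [5.55246e+02 7.84220e+01 2.29000e-01] 0.908
7.7667 [592.48610937 258.31887327 177.29436452] [ 3.13782538 -0.00431968 -1.45267747] 0.6024259784547291
[ 0.1741  0.0588 -0.0017] [ 0.004 -0.004 -0.095] 7.7667 0.6024259784547291 [-0.12484121 -0.4236547  -0.6582963 ]
```

View pics/w5.png

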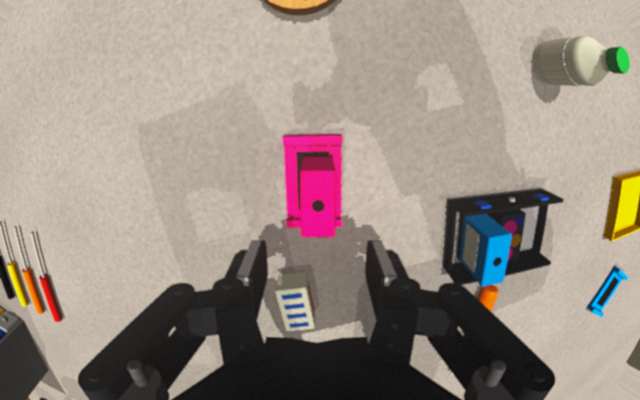

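Magenta (318,195) stands upright on its dock. Now cyan.

Request:
{"name": "send_rows", "arguments": {"plan": [[[0.035,0.012,0],[0,0,-0.02],0.2],[[0.075,0.025,0],[0,0,-0.05],0.2],[[0.112,0.038,0],[0.003,-0.003,-0.08],0.2],[[0.148,0.05,0],[0.003,-0.003,-0.095],0.2],[[0.174,0.059,-0.002],[0.003,-0.003,-0.095],0.2]]}}

```text
clock: 8.18
eef_pos: [552.4, 76.0, 178.6]
tcp_rot: [3.137, -0.001, -1.357]
contact_force: [0.5, -0.6, 0.4]
opening: 0.6
```

Run:
```python
from look import *
look("w6",[("cyan_cartridge",6,None),("worn_printhead",6,None)])
d,r,s=rel([554.6,78.5,67],0.213-np.pi/2); print(d.round(4),r.round(3),s['clock'],s['opening'],s['contact_force'])
```

```text
cyan_cartridge 0.94 [293.0, 147.2, 43.3, 86.6] [5.54987e+02 7.80140e+01 2.09000e-01] 0.962
worn_printhead 0.65 [340.0, 144.7, 38.6, 72.9] [5.63987e+02 3.85840e+01 2.14000e-01] 0.945
8.3333 [553.55991808  76.76189899 179.42326466] [ 3.13875050e+00 -1.02157033e-03 -1.36059460e+00] 0.600726062309253
[-0.0016 -0.0017  0.1124] [ 0.003 -0.001 -0.003] 8.3333 0.600726062309253 [0.4916094  0.38355888 0.75874888]
```

View pics/w6.png

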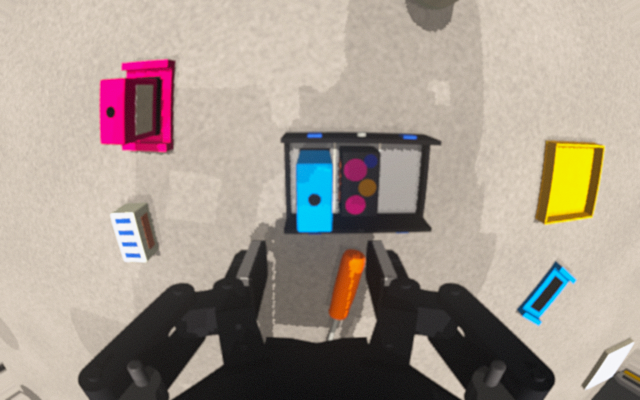

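Request:
{"name": "send_rows", "arguments": {"plan": [[[-0.001,-0.001,0.03],[0.002,0,0],0.2],[[-0.001,-0.001,0.065],[0.002,0,0],0.2],[[-0.001,-0.001,0.095],[0.002,0,0],0.2],[[-0.001,-0.001,0.108],[0.002,0,0],0.2],[[-0.001,-0.001,0.112],[0.002,0,0],0.2]]}}

```text
clock: 8.75
eef_pos: [552.0, 78.5, 63.9]
tcp_rot: [3.135, -0.0, -1.36]
contact_force: [-0.8, 0.1, 0.4]
opening: 0.604
```

Request:
{"name": "send_rows", "arguments": {"plan": [[[0,0,0],[0,0,0],-0.2],[[0,0,0],[0,0,0],-0.4],[[0,0,0],[0,0,0],-0.6],[[0,0,0],[0,0,0],-0.75],[[0,0,0],[0,0,0],-0.75]]}}

```text
clock: 9.17
eef_pos: [552.6, 78.7, 64.9]
tcp_rot: [3.137, -0.001, -1.36]
contact_force: [1.0, 0.6, -1.1]
opening: 0.323
```

Run:
```python
from look import *
look("w7",[("cyan_cartridge",6,None)])
```

```text
cyan_cartridge 0.92 [281.5, 182.3, 70.9, 155.2] [5.54119e+02 7.90710e+01 2.10000e-01] 0.978
9.2667 [552.37658197  78.50518873  64.60771807] [ 3.13641392e+00 -4.95060383e-04 -1.35992285e+00] 0.322559922447971
```

View pics/w7.png

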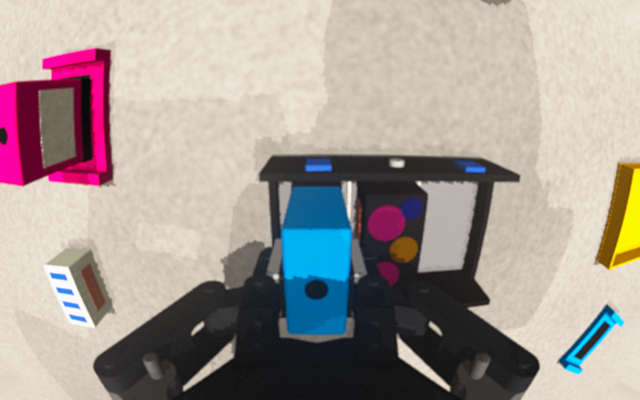

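Request:
{"name": "send_rows", "arguments": {"plan": [[[0,0,-0.01],[0,0,0],-0.75],[[0,0,-0.035],[-0.004,0,0],-0.75],[[0,0,-0.065],[-0.004,0,0],-0.75],[[0,0,-0.09],[-0.004,0,0],-0.75],[[0,0,-0.105],[-0.004,0,0],-0.75]]}}

```text
clock: 9.68
eef_pos: [554.1, 78.8, 173.4]
tcp_rot: [3.136, -0.001, -1.36]
contact_force: [1.4, 0.0, -2.4]
opening: 0.319
```

Run:
```python
from h import *
d,r,s=rel([456,-296.5,172],-0.341-np.pi/2); print(d.round(4),r.round(3),s['clock'],s['opening'],s['contact_force'])
```

```text
[0.3465 0.1745 0.0026] [ 0.005 -0.002  0.552] 9.6833 0.3185277561812036 [ 1.42201311  0.0200195  -2.43287221]
```

Request:
{"name": "send_rows", "arguments": {"plan": [[[0.02,0.01,0],[0,0,0.03],-0.75],[[0.05,0.025,0],[0,0,0.07],-0.75],[[0.085,0.043,0],[0,0,0.12],-0.75],[[0.12,0.06,0],[0,0,0.18],-0.75],[[0.155,0.078,0],[0,0,0.24],-0.75]]}}

```text
clock: 10.1
eef_pos: [509.9, -90.5, 175.2]
tcp_rot: [3.138, -0.002, -1.602]
contact_force: [0.6, -0.1, -1.9]
opening: 0.326
```

Run:
```python
from h import *
d,r,s=rel([456,-296.5,172],-0.341-np.pi/2); print(d.round(4),r.round(3),s['clock'],s['opening'],s['contact_force'])
```

```text
[0.2076 0.0473 0.0038] [ 0.003 -0.003  0.31 ] 10.1 0.32558263027009965 [ 0.58768589 -0.08359657 -1.89773622]
```

Request:
{"name": "send_rows", "arguments": {"plan": [[[0.035,0.008,0],[0,0,0.06],-0.75],[[0.07,0.016,0],[0,0,0.12],-0.75],[[0.105,0.024,0],[0,0,0.18],-0.75],[[0.14,0.032,0],[0,0,0.24],-0.75],[[0.17,0.039,0],[0,0,0.3],-0.75]]}}

```text
clock: 10.52
eef_pos: [464.8, -261.4, 176.9]
tcp_rot: [3.14, -0.004, -1.906]
contact_force: [-0.8, 1.4, -1.0]
opening: 0.321
```

Run:
```python
from h import *
d,r,s=rel([456,-296.5,172],-0.341-np.pi/2); print(d.round(4),r.round(3),s['clock'],s['opening'],s['contact_force'])
```

```text
[ 0.0361 -0.0033  0.005 ] [ 0.001 -0.004  0.006] 10.5167 0.3205560804524325 [-0.82921942  1.36352995 -0.95096277]
```

Request:
{"name": "send_rows", "arguments": {"plan": [[[0.02,-0.002,0],[0,0,0.006],-0.75],[[0.032,-0.003,0],[0,-0.003,0.006],-0.75],[[0.036,-0.003,0.003],[0,-0.003,0.006],-0.75],[[0.036,-0.003,0.003],[0,-0.003,0.006],-0.75],[[0.036,-0.003,0.003],[0,-0.003,0.006],-0.75]]}}

```text
clock: 10.93
eef_pos: [455.6, -295.8, 174.1]
tcp_rot: [3.14, -0.0, -1.912]
contact_force: [-0.1, -0.9, -0.9]
opening: 0.318
```

Run:
```python
from look import *
look("w8",[("cyan_cartridge",113,None),("cyan_dock",0,None)])
c=cam("wrist")
print(proj(c,box([457.2,-297,-.341],(92,56,10),8)[[0,1,20,21,24,25,44,45]]).round(0))
d,r,s=rel([456,-296.5,67],-0.341-np.pi/2); print(d.round(4),r.round(3))
```

```text
cyan_cartridge 0.96 [280.1, 182.2, 74.2, 154.9] [ 4.56348e+02 -2.95378e+02 -3.43000e-01] 0.962
cyan_dock 0.84 [284.6, 127.4, 66.0, 75.1] [ 468.635 -321.02     1.246] 0.643
11.0833 [ 456.01165591 -295.38235348  174.1050057 ] [ 3.14010726e+00 -4.11754085e-04 -1.91058794e+00] 0.3258772237599805
[[345. 223.]
 [290. 223.]
 [348. 131.]
 [288. 131.]
 [346. 227.]
 [289. 227.]
 [349. 133.]
 [287. 133.]]
[ 0.001  -0.0005  0.1071] [ 0.001 -0.     0.001]
```

View pics/w8.png

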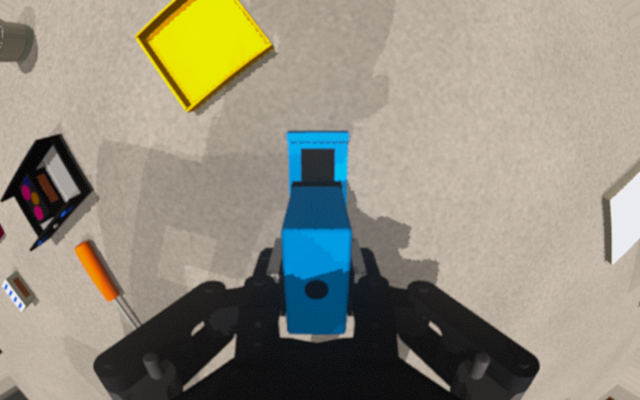

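Request:
{"name": "send_rows", "arguments": {"plan": [[[0.001,0,0.015],[0,0,0],-0.75],[[0.001,0,0.045],[0,0,0],-0.75],[[0.001,0,0.075],[0,0,0],-0.75],[[0.001,0,0.095],[0,0,0],-0.75],[[0.001,0,0.103],[0,0,0],-0.75]]}}

```text
clock: 11.5
eef_pos: [454.3, -294.5, 68.5]
tcp_rot: [3.136, 0.001, -1.909]
contact_force: [-0.6, 0.8, -1.7]
opening: 0.324
```

Request:
{"name": "send_rows", "arguments": {"plan": [[[0,0,0.001],[0,0,0],-0.75],[[0,0,0.002],[0,0,0],-0.75],[[0,0,0.003],[0,0,0],-0.75],[[0,0,0.003],[0,0,0],-0.75],[[0,0,0.003],[0,0,0],-0.75]]}}

```text
clock: 11.92
eef_pos: [455.1, -294.9, 66.6]
tcp_rot: [3.138, 0.0, -1.909]
contact_force: [0.0, 0.0, -2.0]
opening: 0.321
```

Request:
{"name": "send_rows", "arguments": {"plan": [[[0,0,0.001],[0,0,0],-0.75],[[0,0,0.0015],[0,0,0],-0.75],[[0,0,0.002],[0,0,0],-0.75],[[0,0,0.002],[0,0,0],-0.75],[[0,0,0.002],[0,0,0],-0.75]]}}

```text
clock: 12.33
eef_pos: [455.5, -295.2, 65.4]
tcp_rot: [3.139, -0.0, -1.909]
contact_force: [-0.9, 1.0, 6.2]
opening: 0.319
```

Request:
{"name": "send_rows", "arguments": {"plan": [[[0,0,0],[0,0,0],-0.3],[[0,0,0],[0,0,0],-0.1],[[0,0,0],[0,0,0],0.1],[[0,0,0],[0,0,0],0.2],[[0,0,0],[0,0,0],0.2]]}}

```text
clock: 12.75
eef_pos: [455.5, -295.2, 65.3]
tcp_rot: [3.139, -0.0, -1.909]
contact_force: [0.1, -0.9, -0.4]
opening: 0.601
```

Request:
{"name": "send_rows", "arguments": {"plan": [[[0,0,-0.02],[0,0,0],0.2],[[0,0,-0.055],[0,0,0],0.2],[[0,0,-0.09],[0,0,0],0.2],[[0,0,-0.115],[0,0,0],0.2],[[0,0,-0.115],[0,0,0],0.2]]}}

```text
clock: 13.17
eef_pos: [458.2, -296.9, 185.5]
tcp_rot: [-3.136, -0.002, -1.909]
contact_force: [0.9, -1.6, 0.3]
opening: 0.601
```

Run:
```python
from look import *
look("w9",[("cyan_cartridge",8,None)])
look("t9",[("worn_printhead",6,None),("cyan_cartridge",8,None),("magenta_cartridge",8,None),("carriage",0,None)],"top")
d,r,s=rel([563.9,38.8,150],0.213-np.pi/2); print(d.round(4),r.round(3),s['clock'],s['opening'],s['contact_force'])
```

```text
cyan_cartridge 0.77 [295.7, 152.9, 42.8, 83.7] [ 4.58133e+02 -2.95053e+02 -3.56000e-01] 0.966
13.2667 [ 456.19869899 -295.61639627  181.20782951] [ 3.14126660e+00 -6.41642776e-04 -1.90937240e+00] 0.6038856944887133
worn_printhead 0.96 [294.8, 207.7, 22.8, 36.0] [5.64456e+02 3.95270e+01 2.07000e-01] 0.961
cyan_cartridge 0.63 [447.3, 255.0, 27.6, 26.7] [ 4.57008e+02 -2.92545e+02 -2.40000e-01] 0.713
magenta_cartridge 0.76 [194.3, 196.2, 19.8, 30.5] [5.95201e+02 2.59523e+02 1.92000e-01] 0.847
carriage 0.77 [266.9, 199.1, 68.9, 51.3] [5.64175e+02 3.85950e+01 2.06000e-01] 0.801
13.5167 [ 455.05725755 -294.85518701  178.94992905] [ 3.13660893e+00  5.37270231e-04 -1.90940546e+00] 0.5941374847747217
[-0.3508  0.008   0.0292] [ 0.005  0.002 -0.552] 13.5167 0.5941374847747217 [-0.36120013 -0.45446732 -0.43319798]
```

View pics/w9.png

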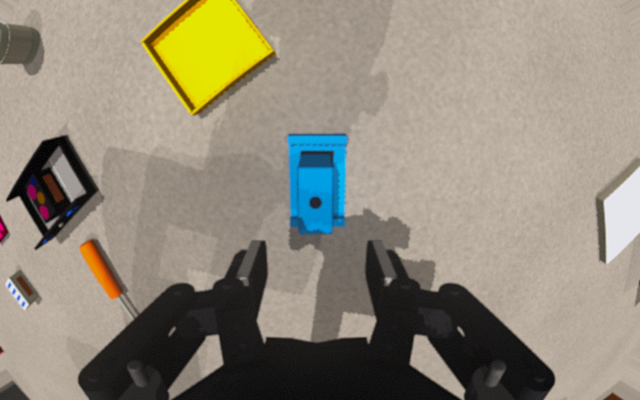

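View pics/t9.png

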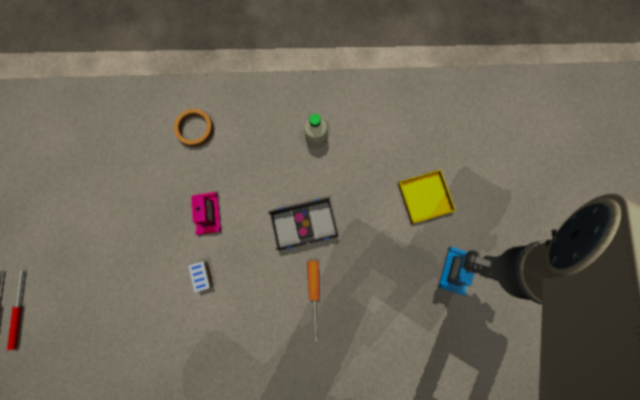

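Request:
{"name": "send_rows", "arguments": {"plan": [[[-0.03,0.001,0],[0,0,-0.07],0.2],[[-0.07,0.002,0],[0,0,-0.17],0.2],[[-0.11,0.003,0],[0,0,-0.28],0.2],[[-0.15,0.004,0],[0.004,0.002,-0.39],0.2],[[-0.19,0.004,0],[0.004,0.002,-0.5],0.2]]}}

```text
clock: 13.93
eef_pos: [513.9, -112.6, 178.1]
tcp_rot: [3.139, 0.0, -1.405]
contact_force: [0.2, 0.6, -0.4]
opening: 0.603
```

Run:
```python
from h import *
d,r,s=rel([563.9,38.8,150],0.213-np.pi/2); print(d.round(4),r.round(3),s['clock'],s['opening'],s['contact_force'])
```

```text
[-0.141  -0.0744  0.028 ] [ 0.002  0.001 -0.047] 13.9333 0.6031015694795889 [ 0.20573286  0.56012428 -0.36766348]
```

Request:
{"name": "send_rows", "arguments": {"plan": [[[-0.035,-0.018,0],[0,0,-0.02],0.25],[[-0.07,-0.037,0],[0,0,-0.04],0.25],[[-0.105,-0.056,0.01],[0.002,0,-0.047],0.25],[[-0.135,-0.071,0.02],[0.002,0,-0.047],0.25],[[-0.141,-0.0745,0.028],[0.002,0,-0.047],0.25]]}}

```text
clock: 14.35
eef_pos: [564.9, 43.2, 148.7]
tcp_rot: [3.141, 0.002, -1.355]
contact_force: [0.0, 0.2, -0.1]
opening: 0.625
```

Run:
```python
from look import *
look("w10",[("worn_printhead",6,None),("carriage",0,None)])
d,r,s=rel([564.1,39,35],0.213-np.pi/2); print(d.round(4),r.round(3),s['clock'],s['opening'],s['contact_force'])
```

```text
worn_printhead 0.6 [299.8, 157.2, 45.7, 81.3] [5.63564e+02 3.83270e+01 2.16000e-01] 0.945
carriage 0.59 [227.6, 139.7, 185.6, 113.0] [5.63637e+02 3.79120e+01 2.18000e-01] 0.715
14.5 [563.00462645  38.99391442 148.55910201] [ 3.13814005e+00  7.00871276e-04 -1.35587450e+00] 0.626256780905296
[ 0.0003 -0.0015  0.1136] [0.003 0.001 0.002] 14.5 0.626256780905296 [-0.38207835  0.42592502 -0.17719677]
```

View pics/w10.png

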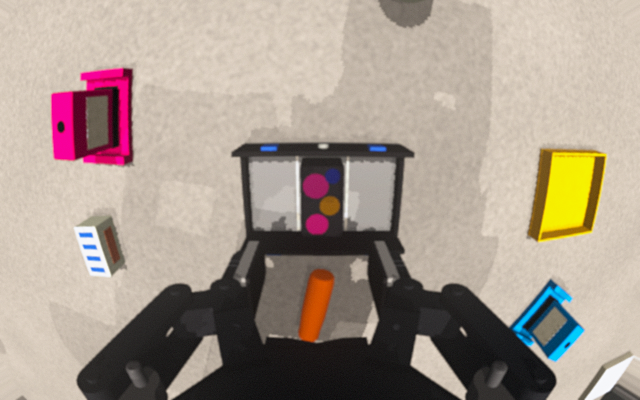

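Request:
{"name": "send_rows", "arguments": {"plan": [[[0.0005,-0.001,0.03],[0.002,0,0],0.25],[[0.0005,-0.001,0.06],[0.002,0,0],0.25],[[0.0005,-0.001,0.085],[0.002,0,0],0.25],[[0.0005,-0.001,0.103],[0.002,0,0],0.25],[[0.0005,-0.001,0.111],[0.002,0,0],0.25]]}}

```text
clock: 14.92
eef_pos: [561.8, 36.8, 35.4]
tcp_rot: [3.136, 0.001, -1.358]
contact_force: [0.2, -0.6, 0.1]
opening: 0.625
```

Request:
{"name": "send_rows", "arguments": {"plan": [[[0,0,0],[0,0,0],0],[[0,0,0],[0,0,0],-0.2],[[0,0,0],[0,0,0],-0.4],[[0,0,0],[0,0,0],-0.6],[[0,0,0],[0,0,0],-0.6]]}}

```text
clock: 15.33
eef_pos: [562.5, 36.7, 36.5]
tcp_rot: [3.138, 0.001, -1.358]
contact_force: [-0.8, 0.6, -1.3]
opening: 0.391
```

Run:
```python
from look import *
look("w11",[("worn_printhead",6,None)])
```

```text
worn_printhead 0.86 [273.2, 200.8, 84.7, 124.2] [5.61674e+02 3.66070e+01 2.15000e-01] 0.91
15.4333 [562.26840317  36.88842099  36.17415564] [ 3.13756497e+00  8.21840057e-04 -1.35748522e+00] 0.3921048171734219
```

View pics/w11.png

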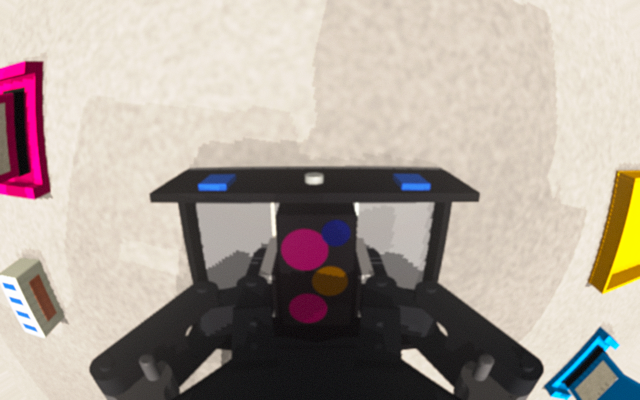

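Request:
{"name": "send_rows", "arguments": {"plan": [[[0,0,-0.01],[0,0,0],-0.65],[[0,0,-0.035],[-0.003,0,0],-0.65],[[0,0,-0.065],[-0.003,0,0],-0.65],[[0,0,-0.09],[-0.003,0,0],-0.65],[[0,0,-0.105],[-0.003,0,0],-0.65]]}}

```text
clock: 15.85
eef_pos: [563.9, 37.1, 144.9]
tcp_rot: [3.138, 0.0, -1.357]
contact_force: [0.1, 0.4, -1.1]
opening: 0.393
```

Run:
```python
from h import *
d,r,s=rel([623.4,-241,140],0.29-np.pi/2); print(d.round(4),r.round(3),s['clock'],s['opening'],s['contact_force'])
```

```text
[0.2844 0.0008 0.0048] [ 0.003  0.    -0.076] 15.85 0.3928357881513601 [ 0.05298759  0.37944954 -1.08271398]
```

Request:
{"name": "send_rows", "arguments": {"plan": [[[0.02,0,0],[0,0,-0.01],-0.65],[[0.05,0,0],[0,0,-0.03],-0.65],[[0.085,0,0],[0,0,-0.05],-0.65],[[0.12,0,0],[0,0,-0.07],-0.65],[[0.155,0.0005,0],[0,0,-0.076],-0.65]]}}

```text
clock: 16.27
eef_pos: [596.6, -115.8, 146.2]
tcp_rot: [3.139, -0.0, -1.279]
contact_force: [0.4, -0.0, -1.5]
opening: 0.387
```

Run:
```python
from h import *
d,r,s=rel([623.4,-241,140],0.29-np.pi/2); print(d.round(4),r.round(3),s['clock'],s['opening'],s['contact_force'])
```

```text
[0.1276 0.0104 0.0062] [ 0.002 -0.     0.002] 16.2667 0.38723756362880324 [ 0.41093621 -0.03096693 -1.51277977]
```

Request:
{"name": "send_rows", "arguments": {"plan": [[[0.035,0.003,0],[0,0,0],-0.65],[[0.07,0.006,0],[0,0,0],-0.65],[[0.1,0.008,0],[0,0,0],-0.65],[[0.12,0.01,0],[0,0,0],-0.65],[[0.1275,0.01,0.005],[0,0,0],-0.65]]}}

```text
clock: 16.68
eef_pos: [624.7, -244.1, 143.1]
tcp_rot: [3.142, -0.003, -1.281]
contact_force: [-0.3, 0.2, -0.1]
opening: 0.388
```

Run:
```python
from look import *
look("w12",[("scrap_tray",0,None)])
d,r,s=rel([623.4,-241,33],0.29-np.pi/2); print(d.round(4),r.round(3),s['clock'],s['opening'],s['contact_force'])
```

```text
scrap_tray 0.82 [252.9, 131.1, 123.0, 118.2] [ 6.23850e+02 -2.40271e+02  2.70000e-01] 0.641
16.7833 [ 623.41246303 -241.60670788  140.96961816] [ 3.13898229e+00  2.95143076e-04 -1.28082802e+00] 0.3912908249408602
[-0.0006 -0.0004  0.108 ] [ 0.003  0.    -0.   ] 16.7833 0.3912908249408602 [-0.16123876  0.78838845 -1.09582174]
```

View pics/w12.png

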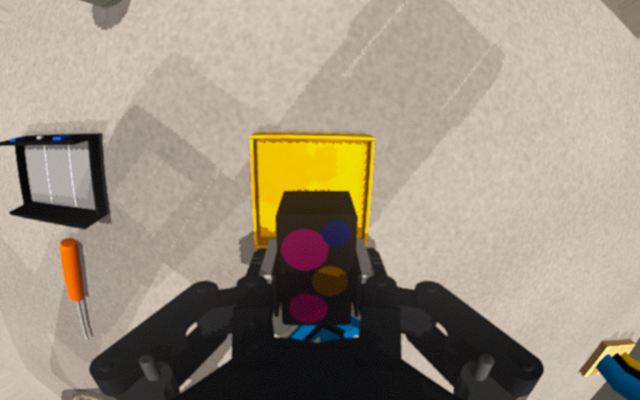

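Request:
{"name": "send_rows", "arguments": {"plan": [[[0,0,0.02],[0.003,0,0],-0.65],[[0,0,0.05],[0.003,0,0],-0.65],[[0,0,0.08],[0.003,0,0],-0.65],[[0,0,0.097],[0.003,0,0],-0.65],[[0,0,0.103],[0.003,0,0],-0.65]]}}

```text
clock: 17.2
eef_pos: [620.8, -239.0, 34.9]
tcp_rot: [3.138, 0.004, -1.28]
contact_force: [-1.2, 0.5, -0.8]
opening: 0.389
```

Request:
{"name": "send_rows", "arguments": {"plan": [[[0,0,0.001],[0,0,0],-0.65],[[0,0,0.002],[0,0,0],-0.65],[[0,0,0.003],[0,0,0],-0.65],[[0,0,0.003],[0,0,0],-0.65],[[0,0,0.003],[0,0,0],-0.65]]}}

```text
clock: 17.62
eef_pos: [621.6, -239.1, 33.3]
tcp_rot: [3.139, 0.003, -1.279]
contact_force: [-0.3, -0.1, -1.3]
opening: 0.389
```

Request:
{"name": "send_rows", "arguments": {"plan": [[[0,0,0.001],[0,0,0],-0.65],[[0,0,0.001],[0,0,0],-0.4],[[0,0,0.001],[0,0,0],-0.1],[[0,0,0.001],[0,0,0],0.15],[[0,0,0.001],[0,0,0],0.2]]}}

```text
clock: 18.03
eef_pos: [621.7, -239.3, 32.4]
tcp_rot: [3.139, 0.003, -1.28]
contact_force: [0.2, -0.6, 0.2]
opening: 0.596
```

Request:
{"name": "send_rows", "arguments": {"plan": [[[0,0,-0.02],[0,0,0],0.2],[[0,0,-0.055],[0,0,0],0.2],[[0,0,-0.09],[0,0,0],0.2],[[0,0,-0.12],[0,0,0],0.2],[[0,0,-0.12],[0,0,0],0.2]]}}

```text
clock: 18.45
eef_pos: [625.4, -240.9, 159.3]
tcp_rot: [-3.136, -0.003, -1.28]
contact_force: [2.0, -0.8, 0.6]
opening: 0.599
```

Run:
```python
from look import *
look("w13",[("worn_printhead",3,None)])
look("t13",[("new_printhead",0,None),("carriage",0,None)],"top")
d,r,s=rel([452.3,267,160],0.27-np.pi/2); print(d.round(4),r.round(3),s['clock'],s['opening'],s['contact_force'])
```

```text
worn_printhead 0.6 [288.5, 151.9, 46.4, 75.4] [ 6.25238e+02 -2.38189e+02  2.93000e-01] 0.976
18.55 [ 622.7828239  -239.83093479  153.96031053] [-3.14141542e+00  9.13798634e-04 -1.27966884e+00] 0.5989251570443433
new_printhead 0.69 [191.7, 260.7, 21.1, 31.6] [4.52406e+02 2.67505e+02 2.64000e-01] 0.935
carriage 0.68 [263.8, 196.4, 73.3, 57.0] [5.64557e+02 3.82260e+01 2.10000e-01] 0.965
18.7 [ 621.01567624 -239.14893004  150.82033637] [ 3.13737786  0.00431726 -1.27965846] 0.5976860499466987
[-0.5333  0.0164 -0.0068] [0.004 0.004 0.021] 18.7 0.5976860499466987 [-0.35304922 -0.26823191 -0.59722841]
```

View pics/w13.png

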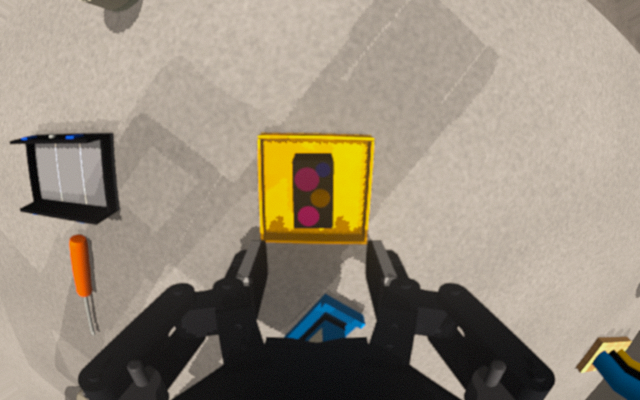

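Request:
{"name": "send_rows", "arguments": {"plan": [[[-0.035,0.001,0],[0,0,0],0.2],[[-0.075,0.002,0],[0,0,0.01],0.2],[[-0.115,0.003,0],[0,0,0.02],0.2],[[-0.155,0.005,0],[0.004,0.004,0.02],0.2],[[-0.195,0.006,0],[0.004,0.004,0.02],0.2]]}}

```text
clock: 19.12
eef_pos: [557.2, -52.6, 150.0]
tcp_rot: [3.139, 0.001, -1.3]
contact_force: [-0.3, -0.1, 0.8]
opening: 0.601
```

Request:
{"name": "send_rows", "arguments": {"plan": [[[-0.04,0.001,0],[0,0,0],0.2],[[-0.08,0.002,0],[0,0,0],0.2],[[-0.12,0.003,0],[0,0,0],0.2],[[-0.16,0.005,0],[0,0,0],0.2],[[-0.2,0.006,0],[0,0,0],0.2]]}}

```text
clock: 19.53
eef_pos: [496.1, 139.9, 149.0]
tcp_rot: [3.136, 0.001, -1.301]
contact_force: [0.6, 0.5, -0.0]
opening: 0.596
```

Run:
```python
from h import *
d,r,s=rel([452.4,267.3,150],0.267-np.pi/2); print(d.round(4),r.round(3),s['clock'],s['opening'],s['contact_force'])
```

```text
[-0.1345  0.0081 -0.0008] [0.005 0.001 0.003] 19.5333 0.596435894274482 [ 0.61026153  0.4574164  -0.00118001]
```

Request:
{"name": "send_rows", "arguments": {"plan": [[[-0.035,0.002,0],[0.002,0,0.003],0.2],[[-0.07,0.004,0],[0.004,0,0.003],0.2],[[-0.105,0.006,0],[0.004,0,0.003],0.2],[[-0.127,0.008,0],[0.004,0,0.003],0.2],[[-0.1345,0.008,0],[0.004,0,0.003],0.2]]}}

```text
clock: 19.95
eef_pos: [450.6, 269.6, 147.9]
tcp_rot: [3.138, 0.001, -1.301]
contact_force: [0.0, -0.6, -0.3]
opening: 0.601
```

Run:
```python
from look import *
look("w14",[("new_printhead",0,None)])
d,r,s=rel([452.4,267.3,29],0.267-np.pi/2); print(d.round(4),r.round(3),s['clock'],s['opening'],s['contact_force'])
```

```text
new_printhead 0.91 [302.1, 150.2, 44.2, 76.6] [4.52105e+02 2.66099e+02 2.73000e-01] 0.956
20.05 [451.63525239 267.97360734 148.09004092] [ 3.13832534e+00  6.65184455e-04 -1.30110364e+00] 0.5985812854947835
[ 0.0009 -0.0009  0.1191] [0.003 0.001 0.003] 20.05 0.5985812854947835 [-0.99726552 -0.64916511  0.23916233]
```

View pics/w14.png

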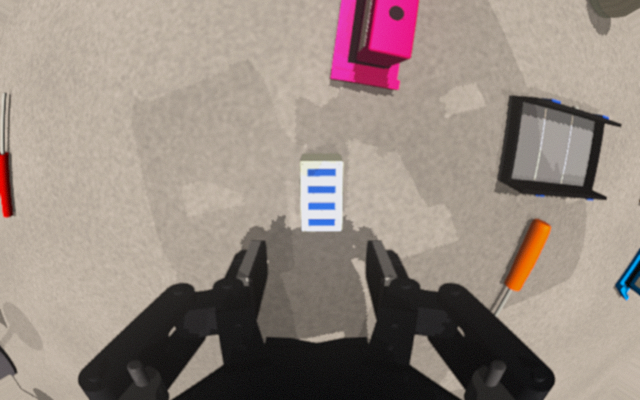

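Request:
{"name": "send_rows", "arguments": {"plan": [[[0.001,-0.001,0.03],[0.003,0,0],0.2],[[0.0015,-0.001,0.065],[0.003,0,0],0.2],[[0.0015,-0.001,0.095],[0.003,0,0],0.2],[[0.0015,-0.001,0.11],[0.003,0,0],0.2],[[0.0015,-0.001,0.117],[0.003,0,0],0.2]]}}

```text
clock: 20.47
eef_pos: [451.3, 264.2, 28.1]
tcp_rot: [3.136, -0.001, -1.302]
contact_force: [-1.1, -0.9, -0.4]
opening: 0.599
```

Request:
{"name": "send_rows", "arguments": {"plan": [[[0,0,0],[0,0,0],0],[[0,0,0],[0,0,0],-0.2],[[0,0,0],[0,0,0],-0.4],[[0,0,0],[0,0,0],-0.6],[[0,0,0],[0,0,0],-0.6]]}}

```text
clock: 20.88
eef_pos: [452.0, 264.5, 29.2]
tcp_rot: [3.138, -0.0, -1.302]
contact_force: [0.5, -0.2, -1.3]
opening: 0.391
```

Run:
```python
from look import *
look("w15",[("new_printhead",0,None)])
```

```text
new_printhead 0.88 [275.1, 194.6, 85.8, 134.2] [4.52288e+02 2.64605e+02 2.63000e-01] 0.982
20.9833 [451.72895818 264.4670722   28.9109625 ] [ 3.13773470e+00 -5.91572517e-04 -1.30218304e+00] 0.3874952254022176
```

View pics/w15.png

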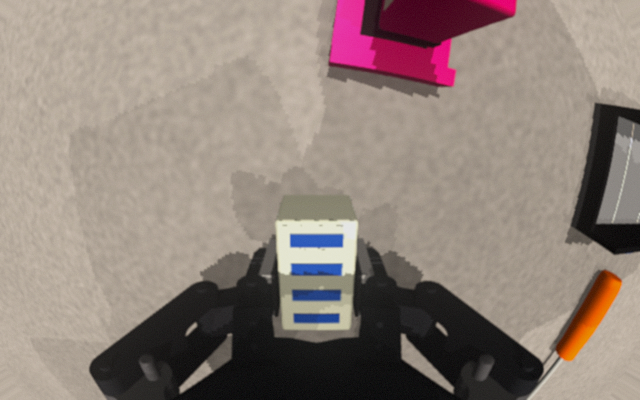

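Request:
{"name": "send_rows", "arguments": {"plan": [[[0,0,-0.01],[0,0,0],-0.65],[[0,0,-0.035],[0.003,0,0],-0.65],[[0,0,-0.065],[0.003,0,0],-0.65],[[0,0,-0.095],[0.003,0,0],-0.65],[[0,0,-0.115],[0.003,0,0],-0.65]]}}

```text
clock: 21.4
eef_pos: [452.8, 265.1, 147.4]
tcp_rot: [-3.14, 0.0, -1.302]
contact_force: [1.9, 0.2, -1.1]
opening: 0.389
```

Run:
```python
from h import *
d,r,s=rel([563.7,38.4,143],0.213-np.pi/2); print(d.round(4),r.round(3),s['clock'],s['opening'],s['contact_force'])
```

```text
[ 0.2481 -0.0467  0.0044] [-0.002  0.     0.056] 21.4 0.38906423265847273 [ 1.9310875   0.17922372 -1.14463069]
```

Request:
{"name": "send_rows", "arguments": {"plan": [[[0.02,-0.004,0],[0,0,0.01],-0.65],[[0.05,-0.009,0],[0,0,0.02],-0.65],[[0.085,-0.016,0],[0,0,0.04],-0.65],[[0.12,-0.022,0],[0,0,0.056],-0.65],[[0.15,-0.028,0],[0,0,0.056],-0.65]]}}

```text
clock: 21.82
eef_pos: [520.2, 126.3, 148.7]
tcp_rot: [-3.139, 0.0, -1.358]
contact_force: [1.1, 0.0, -0.8]
opening: 0.394
```

Run:
```python
from h import *
d,r,s=rel([563.7,38.4,143],0.213-np.pi/2); print(d.round(4),r.round(3),s['clock'],s['opening'],s['contact_force'])
```

```text
[ 0.0951 -0.024   0.0057] [-0.003  0.    -0.001] 21.8167 0.39351261601143966 [ 1.08977924  0.00710135 -0.83154437]
```

Request:
{"name": "send_rows", "arguments": {"plan": [[[0.03,-0.008,0],[0,0,0],-0.65],[[0.06,-0.015,0],[-0.002,0,0],-0.65],[[0.082,-0.021,0],[-0.002,0,0],-0.65],[[0.093,-0.024,0.002],[-0.002,0,0],-0.65],[[0.095,-0.024,0.004],[-0.002,0,0],-0.65]]}}

```text
clock: 22.23
eef_pos: [564.8, 37.0, 145.5]
tcp_rot: [-3.139, -0.0, -1.36]
contact_force: [-0.4, -0.3, -0.4]
opening: 0.388
```

Run:
```python
from look import *
look("w16",[("new_printhead",113,None),("carriage",0,None)])
d,r,s=rel([563.7,38.4,35],0.213-np.pi/2); print(d.round(4),r.round(3),s['clock'],s['opening'],s['contact_force'])
```

```text
new_printhead none
carriage 0.65 [221.2, 138.2, 184.8, 112.3] [5.63594e+02 3.84430e+01 2.13000e-01] 0.653
22.3833 [562.91429789  39.27692266 144.67011138] [-3.14134771e+00  5.23051758e-04 -1.35833650e+00] 0.3915180621506173
[ 0.0011 -0.0006  0.1097] [-0.     0.001 -0.001] 22.3833 0.3915180621506173 [-0.05199     0.53621614 -0.74274507]
```

View pics/w16.png

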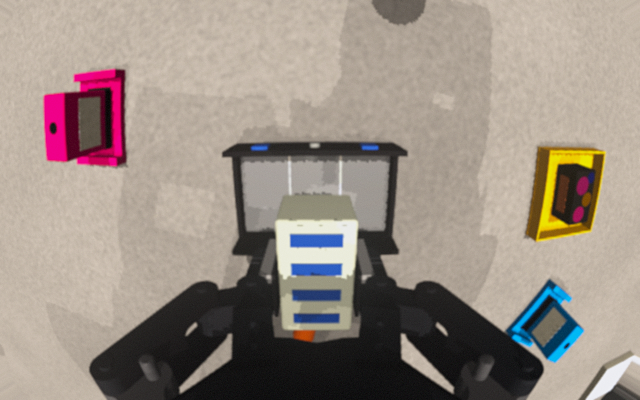

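Request:
{"name": "send_rows", "arguments": {"plan": [[[0,-0.001,0.02],[0,0,0],-0.65],[[0,-0.0015,0.05],[0,0,0],-0.65],[[0,-0.0015,0.08],[0,0,0],-0.65],[[0,-0.0015,0.098],[0,0,0],-0.65],[[0,-0.0015,0.105],[0,0,0],-0.65]]}}

```text
clock: 22.8
eef_pos: [561.9, 41.0, 37.1]
tcp_rot: [3.137, 0.001, -1.357]
contact_force: [0.1, 1.0, -1.1]
opening: 0.393
```

Run:
```python
from h import *
d,r,s=rel([563.7,38.4,35],0.213-np.pi/2); print(d.round(4),r.round(3),s['clock'],s['opening'],s['contact_force'])
```

```text
[ 0.0029 -0.0012  0.0021] [0.004 0.001 0.001] 22.8 0.3932539341904504 [ 0.05120405  1.04948447 -1.05804213]
```

Request:
{"name": "send_rows", "arguments": {"plan": [[[0.001,-0.0005,0],[0.002,0,0],-0.65],[[0.002,-0.001,0.001],[0.003,0,0],-0.65],[[0.0025,-0.001,0.002],[0.003,0,0],-0.65],[[0.0025,-0.001,0.003],[0.003,0,0],-0.65],[[0.0025,-0.001,0.003],[0.003,0,0],-0.65]]}}

```text
clock: 23.22
eef_pos: [564.0, 38.8, 35.0]
tcp_rot: [-3.141, 0.001, -1.357]
contact_force: [0.1, -0.2, -1.7]
opening: 0.391
```

Run:
```python
from h import *
d,r,s=rel([563.7,38.4,35],0.213-np.pi/2); print(d.round(4),r.round(3),s['clock'],s['opening'],s['contact_force'])
```

```text
[0.0003 0.0004 0.    ] [-0.     0.001  0.001] 23.2167 0.3913185836365772 [ 0.06230745 -0.24973793 -1.7094268 ]
```

Request:
{"name": "send_rows", "arguments": {"plan": [[[0,0,0.001],[0,0,0],-0.65],[[0,0,0.0015],[0,0,0],-0.65],[[0,0,0.002],[0,0,0],-0.65],[[0,0,0.002],[0,0,0],-0.65],[[0,0,0.002],[0,0,0],-0.65]]}}

```text
clock: 23.63
eef_pos: [564.7, 38.8, 34.1]
tcp_rot: [-3.14, 0.001, -1.357]
contact_force: [-1.8, -0.1, 8.9]
opening: 0.391
```

Seated (8.9 N). Release and rise.

Request:
{"name": "send_rows", "arguments": {"plan": [[[0,0,0],[0,0,0],-0.4],[[0,0,0],[0,0,0],-0.2],[[0,0,0],[0,0,0],0],[[0,0,0],[0,0,0],0.2],[[0,0,0],[0,0,0],0.2]]}}

```text
clock: 24.05
eef_pos: [564.6, 38.8, 34.1]
tcp_rot: [-3.14, 0.001, -1.357]
contact_force: [-0.1, -0.5, -0.3]
opening: 0.596
```

Request:
{"name": "send_rows", "arguments": {"plan": [[[0,0,-0.02],[0,0,0],0.2],[[0,0,-0.055],[0,0,0],0.2],[[0,0,-0.09],[0,0,0],0.2],[[0,0,-0.125],[0,0,0],0.2],[[0,0,-0.145],[0,0,0],0.2]]}}

```text
clock: 24.47
eef_pos: [565.7, 38.7, 182.6]
tcp_rot: [-3.136, 0.0, -1.357]
contact_force: [0.7, -0.8, -0.4]
opening: 0.598
```

Run:
```python
from look import *
look("w17",[("new_printhead",6,None),("carriage",0,None)])
look("t17",[("cyan_cartridge",8,None),("magenta_cartridge",8,None)],"top")
d,r,s=rel([593.3,258.5,178],0.12-np.pi/2); print(d.round(4),r.round(3),s['clock'],s['opening'],s['contact_force'])
```

```text
new_printhead 0.76 [295.8, 144.4, 41.6, 72.0] [5.66472e+02 3.93460e+01 2.11000e-01] 0.974
carriage 0.95 [234.9, 138.1, 162.0, 99.5] [5.63277e+02 3.79300e+01 2.14000e-01] 0.745
24.6167 [565.49617292  38.69443583 180.79035492] [-3.13644195e+00  4.56709207e-04 -1.35698293e+00] 0.5985142796284375
cyan_cartridge 0.96 [447.0, 258.5, 30.7, 24.0] [ 4.58359e+02 -2.94087e+02 -3.09000e-01] 0.926
magenta_cartridge none
24.7667 [563.50150974  38.56538661 177.68436394] [ 3.14083604e+00  1.34046605e-03 -1.35696194e+00] 0.5989888171962303
[-2.086e-01 -7.580e-02 -1.000e-04] [0.001 0.001 0.094] 24.7667 0.5989888171962303 [0.11572517 0.40645536 0.72592983]
```

View pics/w17.png

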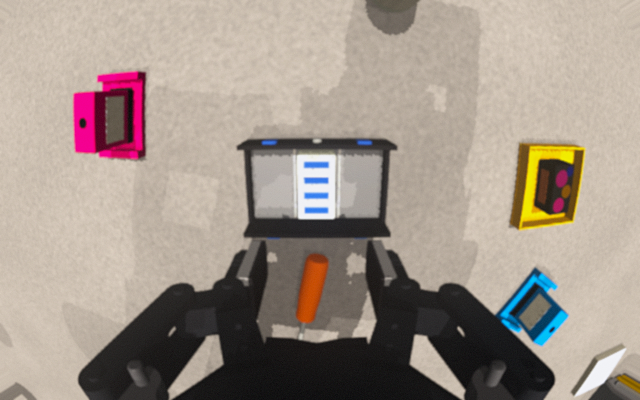

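Request:
{"name": "send_rows", "arguments": {"plan": [[[-0.035,-0.012,0],[0,0,0.02],0.2],[[-0.075,-0.027,0],[0,0,0.05],0.2],[[-0.115,-0.042,0],[0,0,0.08],0.2],[[-0.155,-0.056,0],[0,0,0.094],0.2],[[-0.185,-0.067,0],[0,0,0.094],0.2]]}}

```text
clock: 25.18
eef_pos: [588.9, 235.9, 176.0]
tcp_rot: [3.138, 0.001, -1.452]
contact_force: [0.3, -0.1, -0.2]
opening: 0.598
```

Run:
```python
from h import *
d,r,s=rel([593.5,258.5,178],0.12-np.pi/2); print(d.round(4),r.round(3),s['clock'],s['opening'],s['contact_force'])
```

```text
[-0.0219 -0.0072 -0.002 ] [ 0.003  0.001 -0.001] 25.1833 0.5983328019116251 [ 0.3363278  -0.09034914 -0.18773363]
```

Request:
{"name": "send_rows", "arguments": {"plan": [[[-0.012,-0.004,0],[0.003,0,0],0.2],[[-0.02,-0.007,0],[0.003,0,0],0.2],[[-0.022,-0.007,0],[0.003,0,0],0.2],[[-0.022,-0.007,0],[0.003,0,0],0.2],[[-0.022,-0.007,0],[0.003,0,0],0.2]]}}

```text
clock: 25.6
eef_pos: [593.0, 257.0, 175.5]
tcp_rot: [3.14, 0.0, -1.453]
contact_force: [-0.2, -0.7, -0.3]
opening: 0.6
```

Run:
```python
from look import *
look("w18",[("magenta_cartridge",8,None)])
d,r,s=rel([593.5,258.5,69],0.12-np.pi/2); print(d.round(4),r.round(3),s['clock'],s['opening'],s['contact_force'])
```

```text
magenta_cartridge 0.83 [293.3, 154.5, 42.3, 81.7] [5.93871e+02 2.58373e+02 1.22000e-01] 0.958
25.7 [593.24684642 256.96369877 175.92526118] [ 3.14074067e+00  5.72704256e-04 -1.45330764e+00] 0.5966311343370774
[-0.0014 -0.0005  0.1069] [ 0.001  0.001 -0.003] 25.7 0.5966311343370774 [-0.40376893 -0.047068   -0.69055796]
```

View pics/w18.png

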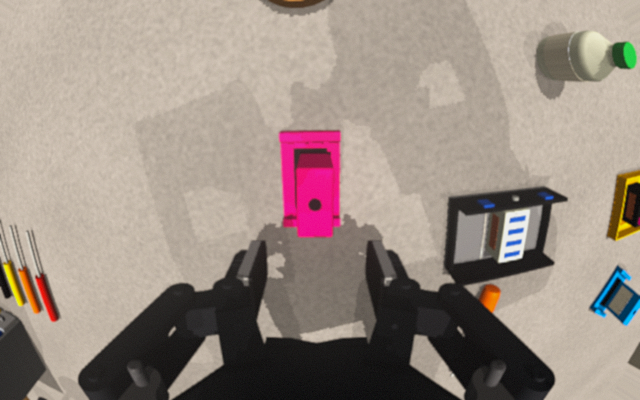

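Request:
{"name": "send_rows", "arguments": {"plan": [[[-0.0015,-0.001,0.03],[0.001,0,0],0.2],[[-0.0015,-0.001,0.06],[0.001,0,0],0.2],[[-0.0015,-0.001,0.085],[0.001,0,0],0.2],[[-0.0015,-0.001,0.1],[0.001,0,0],0.2],[[-0.0015,-0.001,0.106],[0.001,0,0],0.2]]}}

```text
clock: 26.12
eef_pos: [592.6, 256.8, 67.4]
tcp_rot: [3.138, -0.001, -1.455]
contact_force: [0.3, -0.5, 0.9]
opening: 0.599
```

Request:
{"name": "send_rows", "arguments": {"plan": [[[0,0,0],[0,0,0],-0.2],[[0,0,0],[0,0,0],-0.4],[[0,0,0],[0,0,0],-0.6],[[0,0,0],[0,0,0],-0.75],[[0,0,0],[0,0,0],-0.75]]}}

```text
clock: 26.53
eef_pos: [593.2, 257.0, 68.6]
tcp_rot: [3.14, -0.0, -1.455]
contact_force: [-0.4, -1.9, -0.7]
opening: 0.324
```

Run:
```python
from look import *
look("w19",[("magenta_cartridge",8,None)])
```

```text
magenta_cartridge 0.6 [278.3, 183.6, 74.9, 152.0] [5.93802e+02 2.57199e+02 1.16000e-01] 0.981
26.6333 [592.95467943 256.98150694  68.21621531] [ 3.13922124e+00 -3.24075241e-04 -1.45446150e+00] 0.3192265822160391
```

Request:
{"name": "send_rows", "arguments": {"plan": [[[0,0,-0.01],[0,0,0],-0.75],[[0,0,-0.035],[0,0,0],-0.75],[[0,0,-0.065],[0,0,0],-0.75],[[0,0,-0.09],[0,0,0],-0.75],[[0,0,-0.105],[0,0,0],-0.75]]}}

```text
clock: 27.05
eef_pos: [594.4, 257.7, 177.3]
tcp_rot: [-3.14, 0.001, -1.454]
contact_force: [1.1, 0.4, 0.1]
opening: 0.319
```

Run:
```python
from h import *
d,r,s=rel([573,-1.8,175],0.213-np.pi/2); print(d.round(4),r.round(3),s['clock'],s['opening'],s['contact_force'])
```

```text
[0.2552 0.0514 0.002 ] [-0.002  0.001 -0.097] 27.05 0.31882939091798024 [1.07143874 0.35522491 0.1349829 ]
```

Request:
{"name": "send_rows", "arguments": {"plan": [[[0.02,0.004,0],[0,0,-0.01],-0.75],[[0.05,0.01,0],[0,0,-0.03],-0.75],[[0.085,0.017,0],[0,0,-0.05],-0.75],[[0.12,0.024,0],[0,0,-0.075],-0.75],[[0.155,0.031,0],[0,0,-0.097],-0.75]]}}

```text
clock: 27.47
eef_pos: [581.4, 98.9, 178.3]
tcp_rot: [-3.139, 0.001, -1.355]
contact_force: [0.5, -0.0, -0.3]
opening: 0.322
```

Run:
```python
from h import *
d,r,s=rel([572.5,-1.8,175],0.213-np.pi/2); print(d.round(4),r.round(3),s['clock'],s['opening'],s['contact_force'])
```

```text
[0.0965 0.0302 0.0031] [-0.003  0.001  0.003] 27.4667 0.322439425221614 [ 0.47350872 -0.0435305  -0.33487642]
```

Request:
{"name": "send_rows", "arguments": {"plan": [[[0.03,0.009,0],[0,0,0],-0.75],[[0.06,0.019,0],[-0.002,0,0.003],-0.75],[[0.083,0.026,0],[-0.002,0,0.003],-0.75],[[0.094,0.03,0.002],[-0.002,0,0.003],-0.75],[[0.0965,0.03,0.002],[-0.002,0,0.003],-0.75]]}}

```text
clock: 27.88
eef_pos: [572.3, -3.5, 176.6]
tcp_rot: [-3.141, 0.0, -1.36]
contact_force: [0.6, 1.0, -0.3]
opening: 0.323
```

Run:
```python
from look import *
look("w20",[("magenta_cartridge",115,None),("new_printhead",6,None)])
d,r,s=rel([572.5,-1.8,66],0.213-np.pi/2); print(d.round(4),r.round(3),s['clock'],s['opening'],s['contact_force'])
```

```text
magenta_cartridge 0.57 [278.4, 184.0, 75.0, 149.3] [ 5.72627e+02 -3.34300e+00  2.09000e-01] 0.977
new_printhead 0.82 [249.3, 144.7, 43.9, 72.3] [5.66388e+02 3.91410e+01 1.90000e-01] 0.935
28.0333 [573.00472686  -0.97373174 176.46925449] [-3.14028457e+00  8.88171432e-04 -1.35829065e+00] 0.32161392335444533
[0.0008 0.0008 0.1105] [-0.001  0.001 -0.   ] 28.0333 0.32161392335444533 [ 0.16158588  1.07669638 -0.66591553]
```

View pics/w20.png

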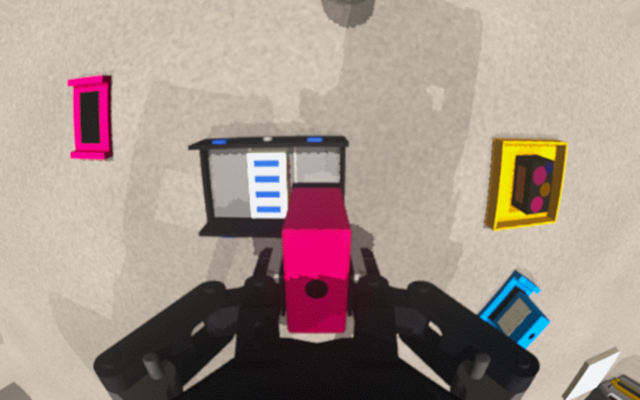

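Request:
{"name": "send_rows", "arguments": {"plan": [[[0,0,0.02],[0,0,0],-0.75],[[0,0,0.05],[0,0,0],-0.75],[[0,0,0.08],[0,0,0],-0.75],[[0,0,0.098],[0,0,0],-0.75],[[0,0,0.104],[0,0,0],-0.75]]}}

```text
clock: 28.45
eef_pos: [571.4, 0.7, 69.6]
tcp_rot: [3.139, 0.002, -1.357]
contact_force: [-0.5, -0.1, -0.2]
opening: 0.321
```

Run:
```python
from h import *
d,r,s=rel([572.5,-1.8,66],0.213-np.pi/2); print(d.round(4),r.round(3),s['clock'],s['opening'],s['contact_force'])
```

```text
[ 0.0027 -0.0006  0.0035] [0.003 0.002 0.001] 28.45 0.32129815702052655 [-0.46528112 -0.058089   -0.20099814]
```

Request:
{"name": "send_rows", "arguments": {"plan": [[[0.001,0,0],[0.002,0.002,0],-0.75],[[0.002,-0.0005,0.001],[0.003,0.002,0],-0.75],[[0.0027,-0.0005,0.002],[0.003,0.002,0],-0.75],[[0.0027,-0.0005,0.003],[0.003,0.002,0],-0.75],[[0.0027,-0.0005,0.004],[0.003,0.002,0],-0.75]]}}

```text
clock: 28.87
eef_pos: [573.3, -1.8, 66.6]
tcp_rot: [-3.14, -0.0, -1.357]
contact_force: [-0.6, 0.4, -1.0]
opening: 0.32
```

Request:
{"name": "send_rows", "arguments": {"plan": [[[0,0,0.0005],[0,0,0],-0.75],[[0,0,0.001],[0,0,0],-0.75],[[0,0,0.0015],[0,0,0],-0.75],[[0,0,0.0015],[0,0,0],-0.75],[[0,0,0.0015],[0,0,0],-0.75]]}}

```text
clock: 29.28
eef_pos: [573.6, -1.8, 65.5]
tcp_rot: [-3.139, -0.0, -1.357]
contact_force: [-0.0, 0.3, 3.2]
opening: 0.319
```

Request:
{"name": "send_rows", "arguments": {"plan": [[[0,0,0],[0,0,0],-0.3],[[0,0,0],[0,0,0],-0.1],[[0,0,0],[0,0,0],0.1],[[0,0,0],[0,0,0],0.2],[[0,0,0],[0,0,0],0.2]]}}

```text
clock: 29.7
eef_pos: [573.5, -1.8, 65.4]
tcp_rot: [-3.139, -0.0, -1.357]
contact_force: [1.3, -0.7, 0.7]
opening: 0.597
```

Request:
{"name": "send_rows", "arguments": {"plan": [[[0,0,-0.02],[0,0,0],0.2],[[0,0,-0.055],[0,0,0],0.2],[[0,0,-0.09],[0,0,0],0.2],[[0,0,-0.115],[0,0,0],0.2],[[0,0,-0.115],[0,0,0],0.2]]}}

```text
clock: 30.12
eef_pos: [576.2, -1.8, 185.8]
tcp_rot: [-3.131, -0.002, -1.357]
contact_force: [1.3, 1.1, 1.3]
opening: 0.604
```

Run:
```python
from look import *
look("w21",[("magenta_cartridge",6,None),("new_printhead",6,None)])
look("t21",[("cyan_cartridge",8,None),("magenta_cartridge",6,None)],"top")
d,r,s=rel([456.5,-294.8,180],-0.34-np.pi/2); print(d.round(4),r.round(3),s['clock'],s['opening'],s['contact_force'])
```

```text
magenta_cartridge 0.73 [294.7, 153.9, 41.7, 79.6] [ 5.75348e+02 -1.39100e+00  2.00000e-01] 0.975
new_printhead 0.6 [250.8, 152.2, 42.4, 67.4] [5.66676e+02 3.93230e+01 2.17000e-01] 0.964
30.2667 [572.88646276  -1.82501344 180.0286161 ] [-3.13937330e+00 -4.04444769e-04 -1.35679575e+00] 0.6007574721489976
cyan_cartridge 0.9 [448.1, 255.6, 30.2, 26.9] [ 4.57756e+02 -2.94358e+02 -2.89000e-01] 0.875
magenta_cartridge 0.44 [316.8, 220.7, 13.8, 10.0] [ 5.54522e+02 -3.35800e+00  1.75000e-01] 0.374
30.4167 [572.25763389  -1.81207336 178.8532425 ] [ 3.14141857e+00  1.61379610e-04 -1.35678053e+00] 0.6007200626828985
[ 0.2617  0.1753 -0.0012] [0.    0.    0.554] 30.4167 0.6007200626828985 [-0.50132399  0.24988025 -0.61589451]
```

View pics/w21.png

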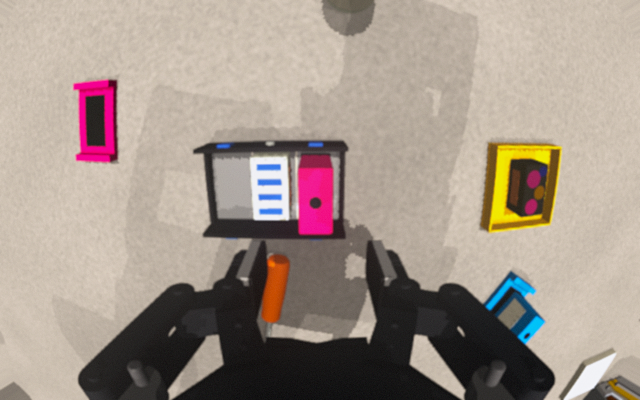

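Request:
{"name": "send_rows", "arguments": {"plan": [[[0.025,0.017,0],[0,0,0.06],0.2],[[0.055,0.037,0],[0,0,0.15],0.2],[[0.085,0.057,0],[0,0,0.25],0.2],[[0.115,0.077,0],[0,0,0.35],0.2],[[0.145,0.097,0],[0,0,0.45],0.2]]}}

```text
clock: 30.83
eef_pos: [506.9, -165.1, 177.6]
tcp_rot: [3.139, 0.0, -1.811]
contact_force: [0.9, -0.5, 0.2]
opening: 0.601
```

Run:
```python
from h import *
d,r,s=rel([456.5,-294.8,180],-0.34-np.pi/2); print(d.round(4),r.round(3),s['clock'],s['opening'],s['contact_force'])
```

```text
[ 0.1379  0.0181 -0.0024] [0.002 0.    0.1  ] 30.8333 0.6009760682892001 [ 0.90878957 -0.51663469  0.15233464]
```

Request:
{"name": "send_rows", "arguments": {"plan": [[[0.035,0.005,0],[0,0,0.04],0.2],[[0.07,0.009,0],[0,0,0.08],0.2],[[0.105,0.014,0],[0,0,0.1],0.2],[[0.13,0.017,0],[0.002,0,0.1],0.2],[[0.138,0.018,0],[0.002,0,0.1],0.2]]}}

```text
clock: 31.25
eef_pos: [454.8, -297.6, 176.5]
tcp_rot: [3.14, -0.0, -1.914]
contact_force: [0.6, -0.5, -0.4]
opening: 0.601
```

Request:
{"name": "send_rows", "arguments": {"plan": [[[0,0,0],[0,0,0],0.2],[[0,0,0],[0,0,0],0.2],[[0,0,0],[0,0,0],0.2],[[0,0,0],[0,0,0],0.2],[[0,0,0],[0,0,0],0.2]]}}

```text
clock: 31.67
eef_pos: [455.2, -296.5, 176.4]
tcp_rot: [3.139, -0.0, -1.912]
contact_force: [0.4, 0.2, 0.3]
opening: 0.599
```

Run:
```python
from look import *
look("w22",[("cyan_cartridge",8,None)])
d,r,s=rel([457,-294.8,66],-0.34-np.pi/2); print(d.round(4),r.round(3),s['clock'],s['opening'],s['contact_force'])
```

```text
cyan_cartridge 0.7 [293.6, 147.1, 41.5, 87.5] [ 4.58397e+02 -2.95838e+02 -3.34000e-01] 0.976
31.7667 [ 455.18145645 -296.75774553  176.51556476] [ 3.13963489e+00 -2.09417090e-04 -1.91224668e+00] 0.6015368854356413
[-0.0025 -0.0013  0.1105] [ 0.002 -0.    -0.001] 31.7667 0.6015368854356413 [ 1.17268315 -0.08761245 -0.36387836]
```

View pics/w22.png

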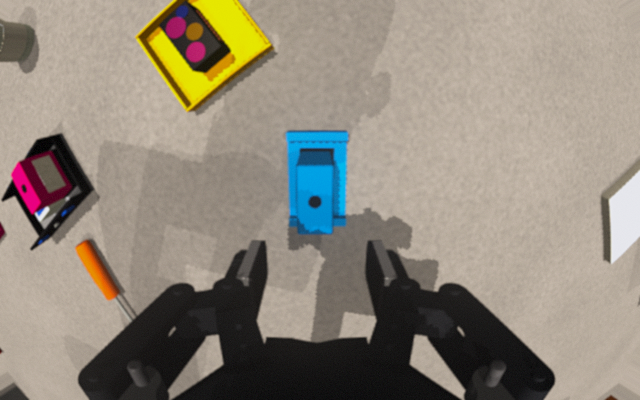

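Request:
{"name": "send_rows", "arguments": {"plan": [[[-0.002,-0.002,0.03],[0.002,0,0],0.2],[[-0.002,-0.002,0.06],[0.002,0,0],0.2],[[-0.002,-0.002,0.087],[0.002,0,0],0.2],[[-0.002,-0.002,0.102],[0.002,0,0],0.2],[[-0.002,-0.002,0.108],[0.002,0,0],0.2]]}}

```text
clock: 32.18
eef_pos: [456.4, -294.2, 66.2]
tcp_rot: [3.138, 0.001, -1.912]
contact_force: [-0.2, 0.1, -0.0]
opening: 0.601
```

Request:
{"name": "send_rows", "arguments": {"plan": [[[0,0,0],[0,0,0],-0.2],[[0,0,0],[0,0,0],-0.4],[[0,0,0],[0,0,0],-0.6],[[0,0,0],[0,0,0],-0.75],[[0,0,0],[0,0,0],-0.75]]}}

```text
clock: 32.6
eef_pos: [457.0, -294.6, 67.2]
tcp_rot: [3.14, 0.0, -1.912]
contact_force: [0.0, -1.0, -1.2]
opening: 0.322
```

Run:
```python
from look import *
look("w23",[("cyan_cartridge",8,None)])
```

```text
cyan_cartridge 0.76 [279.1, 181.5, 75.2, 154.5] [ 4.58190e+02 -2.94421e+02 -3.37000e-01] 0.982
32.7 [ 456.75355128 -294.4490839    66.86227565] [ 3.13920886e+00  3.81333037e-04 -1.91157641e+00] 0.323785964729857
```

Request:
{"name": "send_rows", "arguments": {"plan": [[[0,0,-0.01],[0,0,0],-0.75],[[0,0,-0.035],[0,0,0],-0.75],[[0,0,-0.065],[0,0,0],-0.75],[[0,0,-0.09],[0,0,0],-0.75],[[0,0,-0.105],[0,0,0],-0.75]]}}

```text
clock: 33.12
eef_pos: [457.9, -295.2, 175.6]
tcp_rot: [-3.14, -0.0, -1.912]
contact_force: [0.6, -0.0, -1.6]
opening: 0.321
```

Run:
```python
from h import *
d,r,s=rel([553.5,78.5,173],0.213-np.pi/2); print(d.round(4),r.round(3),s['clock'],s['opening'],s['contact_force'])
```

```text
[-0.3842  0.0349  0.0023] [-0.001 -0.001 -0.554] 33.1167 0.3212367585362477 [ 0.56700265 -0.0187033  -1.64201267]
```

Request:
{"name": "send_rows", "arguments": {"plan": [[[-0.02,0.002,0],[0,0,-0.03],-0.75],[[-0.05,0.005,0],[0,0,-0.08],-0.75],[[-0.085,0.008,0],[0,0,-0.14],-0.75],[[-0.12,0.011,0],[0,0,-0.2],-0.75],[[-0.155,0.014,0],[0,0,-0.26],-0.75]]}}

```text
clock: 33.53
eef_pos: [496.7, -143.2, 176.6]
tcp_rot: [-3.139, -0.001, -1.65]
contact_force: [1.0, -0.6, -0.4]
opening: 0.32
```

Run:
```python
from h import *
d,r,s=rel([553.6,78.2,173],0.213-np.pi/2); print(d.round(4),r.round(3),s['clock'],s['opening'],s['contact_force'])
```

```text
[-0.2252 -0.0392  0.0035] [-0.002 -0.001 -0.292] 33.5333 0.3203217551414431 [ 0.99895714 -0.59192688 -0.43378022]
```

Request:
{"name": "send_rows", "arguments": {"plan": [[[-0.035,-0.006,0],[0,0,-0.06],-0.75],[[-0.07,-0.012,0],[0,0,-0.12],-0.75],[[-0.105,-0.018,0],[0,0,-0.18],-0.75],[[-0.14,-0.024,0],[0,0,-0.24],-0.75],[[-0.175,-0.03,0],[0,0,-0.29],-0.75]]}}

```text
clock: 33.95
eef_pos: [540.6, 30.7, 177.6]
tcp_rot: [-3.139, -0.002, -1.357]
contact_force: [0.3, -0.0, -1.0]
opening: 0.326
```

Run:
```python
from h import *
d,r,s=rel([553.6,78.2,173],0.213-np.pi/2); print(d.round(4),r.round(3),s['clock'],s['opening'],s['contact_force'])
```

```text
[-0.0437 -0.0228  0.0046] [-0.003 -0.002  0.001] 33.95 0.3256080015406493 [ 0.28171053 -0.02424256 -0.98208628]
```

Request:
{"name": "send_rows", "arguments": {"plan": [[[-0.022,-0.011,0],[0,0,0],-0.75],[[-0.037,-0.019,0],[-0.002,-0.002,0],-0.75],[[-0.044,-0.023,0],[-0.002,-0.002,0],-0.75],[[-0.044,-0.023,0.003],[-0.002,-0.002,0],-0.75],[[-0.044,-0.023,0.003],[-0.002,-0.002,0],-0.75]]}}

```text
clock: 34.37
eef_pos: [553.3, 78.1, 174.4]
tcp_rot: [-3.141, -0.0, -1.356]
contact_force: [0.3, 0.2, -1.0]
opening: 0.32
```

Run:
```python
from look import *
look("w24",[("cyan_cartridge",113,None),("new_printhead",6,None)])
d,r,s=rel([553.6,78.2,65],0.213-np.pi/2); print(d.round(4),r.round(3),s['clock'],s['opening'],s['contact_force'])
```

```text
cyan_cartridge 0.93 [280.0, 183.1, 72.8, 150.4] [5.53709e+02 7.83420e+01 2.11000e-01] 0.973
new_printhead 0.63 [343.9, 142.6, 41.1, 73.4] [5.67389e+02 3.89370e+01 2.46000e-01] 0.94
34.5167 [553.31915559  77.32342423 174.5501936 ] [-3.14140186e+00  1.17948009e-05 -1.35771522e+00] 0.3205168718766386
[-0.0008 -0.0004  0.1096] [-0.  0.  0.] 34.5167 0.3205168718766386 [ 0.98658932 -0.51020463 -0.97839731]
```

View pics/w24.png

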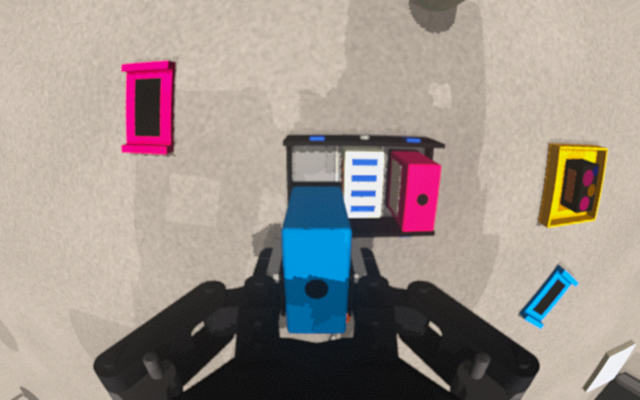

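Request:
{"name": "send_rows", "arguments": {"plan": [[[-0.001,-0.001,0.02],[0,0,0],-0.75],[[-0.001,-0.001,0.05],[0,0,0],-0.75],[[-0.001,-0.001,0.08],[0,0,0],-0.75],[[-0.001,-0.001,0.097],[0,0,0],-0.75],[[-0.001,-0.001,0.103],[0,0,0],-0.75]]}}

```text
clock: 34.93
eef_pos: [552.1, 77.2, 68.9]
tcp_rot: [3.137, 0.0, -1.359]
contact_force: [-0.9, 0.5, -1.5]
opening: 0.321
```

Run:
```python
from h import *
d,r,s=rel([553.6,78.2,65],0.213-np.pi/2); print(d.round(4),r.round(3),s['clock'],s['opening'],s['contact_force'])
```

```text
[-0.0007 -0.0017  0.0039] [ 0.004  0.    -0.001] 34.9333 0.32140182417500573 [-0.90788351  0.47912252 -1.50090199]
```

Request:
{"name": "send_rows", "arguments": {"plan": [[[0,-0.0005,0.001],[0.002,0,0],-0.75],[[-0.0005,-0.001,0.002],[0.003,0,0],-0.75],[[-0.0005,-0.0015,0.003],[0.003,0,0],-0.75],[[-0.0005,-0.0015,0.004],[0.003,0,0],-0.75],[[-0.0005,-0.0015,0.004],[0.003,0,0],-0.75]]}}

```text
clock: 35.35
eef_pos: [554.1, 78.0, 65.8]
tcp_rot: [-3.141, 0.0, -1.359]
contact_force: [0.6, -0.9, -0.3]
opening: 0.325
```

Request:
{"name": "send_rows", "arguments": {"plan": [[[0,0,0.0005],[0,0,0],-0.75],[[0,0,0.001],[0,0,0],-0.75],[[0,0,0.0015],[0,0,0],-0.75],[[0,0,0.0015],[0,0,0],-0.75],[[0,0,0.0015],[0,0,0],-0.75]]}}

```text
clock: 35.77
eef_pos: [554.1, 78.0, 64.3]
tcp_rot: [-3.141, 0.0, -1.359]
contact_force: [-0.0, 0.6, -1.1]
opening: 0.319
```

Request:
{"name": "send_rows", "arguments": {"plan": [[[0,0,0.0005],[0,0,0],-0.75],[[0,0,0.001],[0,0,0],-0.75],[[0,0,0.0015],[0,0,0],-0.75],[[0,0,0.0015],[0,0,0],-0.75],[[0,0,0.0015],[0,0,0],-0.75]]}}

```text
clock: 36.18
eef_pos: [554.3, 78.0, 64.1]
tcp_rot: [-3.141, 0.0, -1.359]
contact_force: [-3.6, -1.0, 17.0]
opening: 0.32
```

Request:
{"name": "send_rows", "arguments": {"plan": [[[0,0,0],[0,0,0],-0.75],[[0,0,0],[0,0,0],-0.3],[[0,0,0],[0,0,0],0],[[0,0,0],[0,0,0],0.15],[[0,0,0],[0,0,0],0.2]]}}

```text
clock: 36.6
eef_pos: [554.2, 78.0, 64.0]
tcp_rot: [-3.141, 0.0, -1.359]
contact_force: [-0.2, 0.6, -0.5]
opening: 0.599
```

Request:
{"name": "send_rows", "arguments": {"plan": [[[0,0,-0.02],[0,0,0],0.2],[[0,0,-0.055],[0,0,0],0.2],[[0,0,-0.09],[0,0,0],0.2],[[0,0,-0.125],[0,0,0],0.2],[[0,0,-0.15],[0,0,0],0.2]]}}

```text
clock: 37.02
eef_pos: [554.8, 78.1, 216.8]
tcp_rot: [-3.139, -0.0, -1.359]
contact_force: [-0.2, 0.1, 0.5]
opening: 0.599
```

Request:
{"name": "send_rows", "arguments": {"plan": [[[0,0,0],[0,0,0],0.2],[[0,0,0],[0,0,0],0.2],[[0,0,0],[0,0,0],0.2],[[0,0,0],[0,0,0],0.2],[[0,0,0],[0,0,0],0.2]]}}

```text
clock: 37.43
eef_pos: [553.9, 78.0, 215.2]
tcp_rot: [3.141, 0.0, -1.359]
contact_force: [-0.1, -0.0, 0.1]
opening: 0.6
```

Run:
```python
from look import *
look("w25",[("cyan_cartridge",6,None),("magenta_cartridge",6,None),("new_printhead",6,None),("worn_printhead",3,None),("scrap_tray",0,None)])
look("s25",[],"scene")
```

```text
cyan_cartridge 0.65 [302.3, 142.0, 34.4, 72.0] [5.56949e+02 7.84740e+01 2.14000e-01] 0.964
magenta_cartridge 0.82 [372.8, 144.8, 55.0, 67.6] [ 5.75727e+02 -1.26900e+00  2.14000e-01] 0.962
new_printhead 0.96 [341.6, 137.2, 33.7, 64.4] [5.67159e+02 3.90730e+01 2.26000e-01] 0.954
worn_printhead 0.61 [541.6, 152.6, 34.7, 49.9] [ 6.26055e+02 -2.38840e+02  2.13000e-01] 0.924
scrap_tray 0.63 [521.3, 137.2, 66.4, 78.1] [ 623.783 -241.291   -1.305] 0.63
37.7333 [554.72164337  78.08650627 216.41617912] [-3.13951419e+00 -3.64285052e-05 -1.35909770e+00] 0.5989058399430995
37.7833 [554.77605818  78.12840955 216.566936  ] [-3.13925339e+00 -6.47050049e-05 -1.35905724e+00] 0.6019708775445154
```

View pics/w25.png

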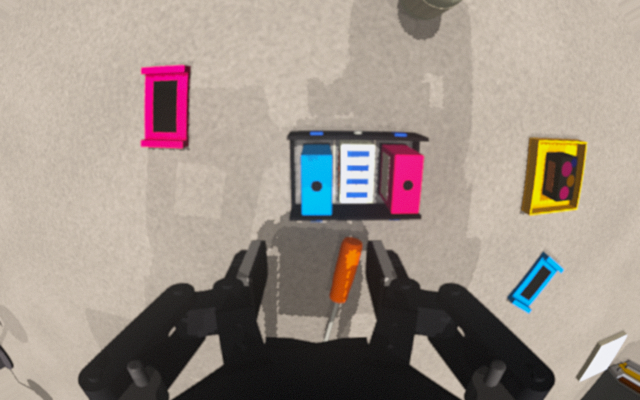

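View pics/s25.png

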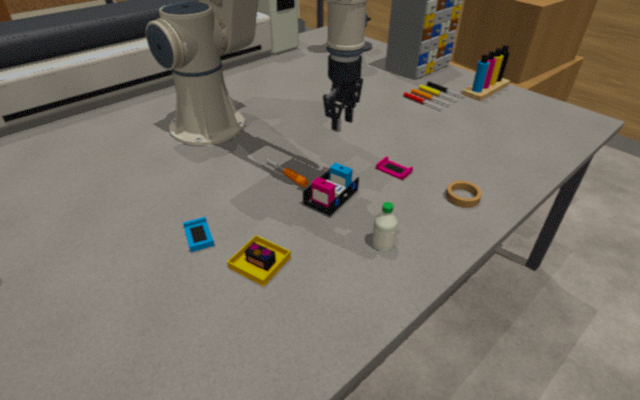

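```bash
python3 -c "
from rig import job; print(job.sign_off())"
```

```text
the job is handed in; nothing more can be done
None
```

The new printhead is in the carriage, the worn one is in the scrap tray, and the job was handed in at about 38 s of the 136 s allowed. I worked in the required order:
1. Parked magenta, then cyan, each on its own dock.
2. Moved the worn printhead to the tray.
3. Set the new printhead in the middle of the carriage.
4. Stood magenta, then cyan, back in their bays.

The last wrist picture and scene view, taken before hand-in, showed this:

| Item | Distance from where it should be | Tolerance |
|---|---|---|
| Cyan cartridge | about 2 mm from its start | 12 mm |
| Magenta cartridge | about 3 mm from its start | 12 mm |
| New printhead | about 3 mm off the carriage middle, lengthwise | 12 mm lengthwise, 10 mm across |

Both cartridges are upright, and their directions and the new printhead's are within about 0.02 rad of the carriage's. The worn printhead lies about 3 mm from the middle of the scrap tray. The bottle and screwdriver look unmoved, though I did not measure them at the end. The gripper is open and clear of everything.

One reading disagreed: after magenta went back, the top camera put it about 18 mm from its start. The arm was hiding most of it then and the fit was poor, so I relied on the wrist camera, which placed it within about 3 mm. The other camera readings mostly differed by 1–3 mm, partly because the arm was still settling. No check failed, but hand-in gave no verdict.

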